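# Size a mixed-up grill lid pin on the sloping hole gauge

## Task

The lid pins of the drum grill have got mixed up: take the one that stands alone in the single-socket block and size it on the sloping hole gauge. Start at the widest hole and step down one hole at a time, pushing the shank squarely in by at least half its length where it passes and only pressing it gently on the mouth where it does not, until you know the narrowest hole its shank passes; push it in there until its collar rests on the plate (a wider hole would let the collar slip through too) and let go. Do not ram or force it, and leave the two pins in the rack and the other things on the table as they are.

Things in the scene. Friction and masses are not known exactly. Their poses are not given: they have to be found in the camera images.
- plate_hole0 (a point): centre of the mouth, on the plate's upper face, of the widest hole of the gauge: 33 mm bore straight through the plate, with a 1 mm bevelled mouth; at the robot's left end of the row (+y side of the gauge), 65 mm from the middle hole. z points out of the hole, at right angles to the plate; y runs along the row towards the wider holes
- plate_hole1 (a point): centre of the mouth, on the plate's upper face, of the middle hole of the gauge: 26 mm bore straight through the plate, with a 1 mm bevelled mouth; in the middle of the row. z points out of the hole, at right angles to the plate; y runs along the row towards the wider holes
- plate_hole2 (a point): centre of the mouth, on the plate's upper face, of the narrowest hole of the gauge: 19 mm bore straight through the plate, with a 1 mm bevelled mouth; at the right end of the row, 65 mm from the middle hole. z points out of the hole, at right angles to the plate; y runs along the row towards the wider holes
- gauge: the hole gauge, fixed to the table: a steel plate 12 mm thick, 220 mm along the row and 80 mm up the slope, held at its two ends on a foot 130 x 230 mm; the plate leans back, its upper face looking up and towards the robot, 35 degrees from level; hole mouths 150 mm above the table, open below for over 75 mm. Origin: centre of the foot's underside; y along the row
- stand: wooden block 90 x 90 x 36 mm, fixed, with one round socket 36 mm wide and 30 mm deep (its floor 6 mm above the table) in which the pin to be gauged stands loosely; origin: centre of its underside, in line with the socket
- rack: wooden block 90 x 170 x 36 mm, fixed, with two such sockets, 40 mm to either side of its centre along y, holding the other two pins, which are to be left alone; origin: centre of its underside
- pin_p_mid (a point): centre (63 mm above the foot) of one of three steel lid pins, 126 mm long, 0.2 to 0.35 kg; z runs from foot to handle. From the top: round handle 20 mm thick, 50 long (middle 38 mm above this point), collar 6 thick (underside 7 mm above this point) and 7 mm wider than the shank, round shank 70 long, foot bevelled 2 mm. Shank 31, 24 or 17 mm thick, each once; which is which, and where, is not told
- pin_q_mid (a point): centre (63 mm above the foot) of one of three steel lid pins, 126 mm long, 0.2 to 0.35 kg; z runs from foot to handle. From the top: round handle 20 mm thick, 50 long (middle 38 mm above this point), collar 6 thick (underside 7 mm above this point) and 7 mm wider than the shank, round shank 70 long, foot bevelled 2 mm. Shank 31, 24 or 17 mm thick, each once; which is which, and where, is not told
- pin_r_mid (a point): centre (63 mm above the foot) of one of three steel lid pins, 126 mm long, 0.2 to 0.35 kg; z runs from foot to handle. From the top: round handle 20 mm thick, 50 long (middle 38 mm above this point), collar 6 thick (underside 7 mm above this point) and 7 mm wider than the shank, round shank 70 long, foot bevelled 2 mm. Shank 31, 24 or 17 mm thick, each once; which is which, and where, is not told
- cup: paper cup, 85 mm tall, 72 mm wide, loose, a bystander; origin: its underside or lying axis
- jar: amber glass jar, 90 mm tall, 56 mm wide, loose, a bystander; origin: its underside or lying axis
- can: plain metal can, 110 mm tall, 66 mm wide, loose, a bystander; origin: its underside or lying axis
- turner: long-handled turner lying flat, loose, a bystander; origin: its underside or lying axis
- foilroll: roll of foil, 160 mm long, 44 mm thick, lying, loose, a bystander; origin: its underside or lying axis
There are look-alikes about, which are no part of the job. Leave any purple or red look-alike of the part that bears pin_q_mid alone.

How it is judged (in metres and radians):
On the way, in this order (a step that is already met when the one before it is completed fails the run):
1. a pin has been passed through the widest hole, by at least 25 mm of its shank (((z of pin_p_mid in the frame of plate_hole0 between -0.02 and 0.038 m and angle between the z axis of pin_p_mid and the z axis of plate_hole0, either way round below 0.15 rad and x of pin_p_mid in the frame of plate_hole0 between -0.004 and 0.004 m and y of pin_p_mid in the frame of plate_hole0 between -0.004 and 0.004 m) or (z of pin_q_mid in the frame of plate_hole0 between -0.02 and 0.038 m and angle between the z axis of pin_q_mid and the z axis of plate_hole0, either way round below 0.15 rad and x of pin_q_mid in the frame of plate_hole0 between -0.004 and 0.004 m and y of pin_q_mid in the frame of plate_hole0 between -0.004 and 0.004 m) or (z of pin_r_mid in the frame of plate_hole0 between -0.02 and 0.038 m and angle between the z axis of pin_r_mid and the z axis of plate_hole0, either way round below 0.15 rad and x of pin_r_mid in the frame of plate_hole0 between -0.004 and 0.004 m and y of pin_r_mid in the frame of plate_hole0 between -0.004 and 0.004 m))), for 0.1 s.
2. a pin has been tried square at the middle hole: pressed on its mouth (over 2 N, within 7 mm of its centre) or passed through by at least 25 mm (((z of pin_p_mid in the frame of plate_hole1 between -0.02 and 0.038 m and angle between the z axis of pin_p_mid and the z axis of plate_hole1, either way round below 0.15 rad and x of pin_p_mid in the frame of plate_hole1 between -0.004 and 0.004 m and y of pin_p_mid in the frame of plate_hole1 between -0.004 and 0.004 m) or ((z of pin_p_mid in the frame of plate_hole1 between -0.02 and 0.067 m and angle between the z axis of pin_p_mid and the z axis of plate_hole1, either way round below 0.15 rad and x of pin_p_mid in the frame of plate_hole1 between -0.007 and 0.007 m and y of pin_p_mid in the frame of plate_hole1 between -0.007 and 0.007 m) and contact force between gauge and anything else above 2 N) or (z of pin_q_mid in the frame of plate_hole1 between -0.02 and 0.038 m and angle between the z axis of pin_q_mid and the z axis of plate_hole1, either way round below 0.15 rad and x of pin_q_mid in the frame of plate_hole1 between -0.004 and 0.004 m and y of pin_q_mid in the frame of plate_hole1 between -0.004 and 0.004 m) or ((z of pin_q_mid in the frame of plate_hole1 between -0.02 and 0.067 m and angle between the z axis of pin_q_mid and the z axis of plate_hole1, either way round below 0.15 rad and x of pin_q_mid in the frame of plate_hole1 between -0.007 and 0.007 m and y of pin_q_mid in the frame of plate_hole1 between -0.007 and 0.007 m) and contact force between gauge and anything else above 2 N) or (z of pin_r_mid in the frame of plate_hole1 between -0.02 and 0.038 m and angle between the z axis of pin_r_mid and the z axis of plate_hole1, either way round below 0.15 rad and x of pin_r_mid in the frame of plate_hole1 between -0.004 and 0.004 m and y of pin_r_mid in the frame of plate_hole1 between -0.004 and 0.004 m) or ((z of pin_r_mid in the frame of plate_hole1 between -0.02 and 0.067 m and angle between the z axis of pin_r_mid and the z axis of plate_hole1, either way round below 0.15 rad and x of pin_r_mid in the frame of plate_hole1 between -0.007 and 0.007 m and y of pin_r_mid in the frame of plate_hole1 between -0.007 and 0.007 m) and contact force between gauge and anything else above 2 N))), for 0.1 s.
At the end, for the whole second after the job is handed in: The pin from the single stand is in the narrowest hole its shank passes (the only one where its collar can rest), its collar 5 mm above to 4 mm below the plate face, centred within 3 mm, square within 0.15 rad; the other two pins stand upright in the rack (within 0.15 rad) (((((z of pin_p_mid in the frame of plate_hole0 between -0.011 and -0.002 m and angle between the z axis of pin_p_mid and the z axis of plate_hole0, either way round below 0.15 rad and x of pin_p_mid in the frame of plate_hole0 between -0.003 and 0.003 m and y of pin_p_mid in the frame of plate_hole0 between -0.003 and 0.003 m) or (z of pin_p_mid in the frame of plate_hole1 between -0.011 and -0.002 m and angle between the z axis of pin_p_mid and the z axis of plate_hole1, either way round below 0.15 rad and x of pin_p_mid in the frame of plate_hole1 between -0.003 and 0.003 m and y of pin_p_mid in the frame of plate_hole1 between -0.003 and 0.003 m) or (z of pin_p_mid in the frame of plate_hole2 between -0.011 and -0.002 m and angle between the z axis of pin_p_mid and the z axis of plate_hole2, either way round below 0.15 rad and x of pin_p_mid in the frame of plate_hole2 between -0.003 and 0.003 m and y of pin_p_mid in the frame of plate_hole2 between -0.003 and 0.003 m)) and (horizontal distance between pin_q_mid and rack below 0.07 m and angle between pin_q_mid's own z axis and vertical below 0.15 rad and height (world z) of pin_q_mid below 0.08 m) and (horizontal distance between pin_r_mid and rack below 0.07 m and angle between pin_r_mid's own z axis and vertical below 0.15 rad and height (world z) of pin_r_mid below 0.08 m)) or (((z of pin_q_mid in the frame of plate_hole0 between -0.011 and -0.002 m and angle between the z axis of pin_q_mid and the z axis of plate_hole0, either way round below 0.15 rad and x of pin_q_mid in the frame of plate_hole0 between -0.003 and 0.003 m and y of pin_q_mid in the frame of plate_hole0 between -0.003 and 0.003 m) or (z of pin_q_mid in the frame of plate_hole1 between -0.011 and -0.002 m and angle between the z axis of pin_q_mid and the z axis of plate_hole1, either way round below 0.15 rad and x of pin_q_mid in the frame of plate_hole1 between -0.003 and 0.003 m and y of pin_q_mid in the frame of plate_hole1 between -0.003 and 0.003 m) or (z of pin_q_mid in the frame of plate_hole2 between -0.011 and -0.002 m and angle between the z axis of pin_q_mid and the z axis of plate_hole2, either way round below 0.15 rad and x of pin_q_mid in the frame of plate_hole2 between -0.003 and 0.003 m and y of pin_q_mid in the frame of plate_hole2 between -0.003 and 0.003 m)) and (horizontal distance between pin_p_mid and rack below 0.07 m and angle between pin_p_mid's own z axis and vertical below 0.15 rad and height (world z) of pin_p_mid below 0.08 m) and (horizontal distance between pin_r_mid and rack below 0.07 m and angle between pin_r_mid's own z axis and vertical below 0.15 rad and height (world z) of pin_r_mid below 0.08 m)) or (((z of pin_r_mid in the frame of plate_hole0 between -0.011 and -0.002 m and angle between the z axis of pin_r_mid and the z axis of plate_hole0, either way round below 0.15 rad and x of pin_r_mid in the frame of plate_hole0 between -0.003 and 0.003 m and y of pin_r_mid in the frame of plate_hole0 between -0.003 and 0.003 m) or (z of pin_r_mid in the frame of plate_hole1 between -0.011 and -0.002 m and angle between the z axis of pin_r_mid and the z axis of plate_hole1, either way round below 0.15 rad and x of pin_r_mid in the frame of plate_hole1 between -0.003 and 0.003 m and y of pin_r_mid in the frame of plate_hole1 between -0.003 and 0.003 m) or (z of pin_r_mid in the frame of plate_hole2 between -0.011 and -0.002 m and angle between the z axis of pin_r_mid and the z axis of plate_hole2, either way round below 0.15 rad and x of pin_r_mid in the frame of plate_hole2 between -0.003 and 0.003 m and y of pin_r_mid in the frame of plate_hole2 between -0.003 and 0.003 m)) and (horizontal distance between pin_p_mid and rack below 0.07 m and angle between pin_p_mid's own z axis and vertical below 0.15 rad and height (world z) of pin_p_mid below 0.08 m) and (horizontal distance between pin_q_mid and rack below 0.07 m and angle between pin_q_mid's own z axis and vertical below 0.15 rad and height (world z) of pin_q_mid below 0.08 m)))); the robot touches nothing.
It fails at once if the gauge is pressed with more than 60 N (contact force between gauge and anything else above 60 N).
It fails at once if a pin is left or dropped lying on the table or tipped over (angle between any of pin_p_mid, pin_q_mid, pin_r_mid's own z axis and vertical above 1.2 rad).
It fails at once if a bystander is moved by more than 30 mm (distance of any of cup, jar, can, turner, foilroll from where it was at the start of the episode above 0.03 m).
It also fails if it takes over 64 s, if anything falls off the work surface, if the arm or the gripper's body presses on something with over 40 N, if the wrist force passes 120 N, or if a joint passes its speed limit or range.

## Robot

A 6-joint arm with a two-finger parallel gripper is mounted at the origin on the work surface. World frame = base frame: x ahead of the robot, y to its left, z up, the work surface at z = 0. Lengths are in m, angles in degrees, forces in N, time in s.
With the tool pointing down it reaches from about 0.325 to 0.775 m from the base axis. Payload 5.5 kg.
Tool frame: the origin (TCP) lies midway between the tips of the shut fingers; the grasp point (between the pads) lies 19 mm behind it (bot.grip_depth is the distance from the TCP to the grasp point, in m); z points along the fingers, y is the direction in which the jaws open and shut (so a half turn about z gives the same grasp; the last joint's range is limited). The gripper opens to 85 mm and grips with 20 to 120 N. Pads are 22 mm wide; open, the fingers measure 114 mm over their backs; the gripper's body (76 mm by 85 mm) begins 54 mm behind the grasp point. The pads swing forward as they close: fully open they stand 13 mm farther back than shut.
Start: joints at [70.319, 5.22, 70.514, -0, 104.267, -3.249], TCP at [0.17, 0.576, 0.231] pointing down, gripper open.
Joint ranges: [-164.24, 164.24], [-49.07, 125.15], [9.68, 141.18], [-86.29, 266.29], [3.28, 154.24], [-151.56, 151.56]. Speed limits (degrees/s): [147.25, 147.25, 172.46, 180, 180, 180].

## Interface

Orientations are given as [roll, pitch, yaw] about the fixed x, y, z axes, in that order (R = Rz(yaw) Ry(pitch) Rx(roll)).
In Python, from workcell import bot, eyes, look_for, cut_out, place_of gives the robot as it stands.
- The arm moves only by the tool carry_out, never from a script. Its argument "commands" is a list of rows, each a list of 6 numbers: the shift along the tool's x, y, z in mm, then the turn, a rotation vector about the tool's x, y, z in units of 5 degrees (1.0 is 5 degrees). A call has exactly 8 rows; each row shifts and turns the pose as measured when the row begins, along the tool's axes as they then stand; what a row does not reach is not made up. A row lasts 1/12 s, in which the tool goes at most 41.7 mm and 7.16 degrees, less where a joint would pass 70% of its speed; a pose out of reach is approached as far as the arm can. A call is refused whole if a number of a shift passes 41.7 or a number of a turn 1, either way. A call with a gripper value outside its range is refused whole. "gripper" is the finger opening in mm, from 0 to 85.4, set as the call begins (left out, the last holds). The fingers move at their own pace and stop on an object; the grip force is fixed at half the most. Time passes only in rows, so rows that do not move let the fingers close, or fill a call up. It gives the time, the measured TCP pose, the force and the opening at its end, in the units of the state.
- bot.get_obs(): the state, without advancing time (a new reading comes with each control period).
- eyes.read_camera(name): name is "scene" or "top" or "wrist"; returns the picture (384x512x3 uint8, red, green, blue); there is no depth.
- eyes.camera_params(name): a dict with "fx", "fy", "cx", "cy" (pixels), "k1" (the pictures are not rectified: a ray, as slopes to the right and down, at radius r is drawn at 1 + k1 r^2 times it, then the intrinsics apply), "rvec" (rotation vector, rad) and "tvec" (3), from world to camera coordinates, as OpenCV has them; the wrist camera has in their place "hand_eye" (4x4, takes a point from camera to tool coordinates, whose origin is the TCP and whose axes are the flange's). Camera axes: x right, y down, z forward; pixel columns grow to the right and rows downward; lengths in m; the calibration is good to about 2 mm. A picture is of the moment at which its call begins: read the wrist's pose just before it. camera_params takes no time and is no camera call.
- bot.close_job(): hands the job in, once; it reports no verdict.
Trained networks look in the newest picture that a camera, given by its name, has taken for a name from the list of things; names that differ only in an ending like _2 or _b are one class to them, and where a whole thing is asked for, a point or a joint stands for the part that bears it (a point fixed in the world has none). Each returns a list of dicts, best first, with "confidence" (0 to 1); they miss things now and then, are a little off and sometimes report something else, mostly with a low value. They report only what shows in the picture. A call takes as long as a camera call. They do not tell look-alikes from the thing itself.
- look_for(camera, name): "at" ([x, y, z] in m, in the coordinates of the camera as it stood for that picture, good to about 4 mm: the middle of the surface that is visible of it).
- cut_out(camera, name): "pixels" (384x512 bool, what is visible of it).
- place_of(camera, name): "at" ([x, y, z] in m, in the coordinates of the camera as it stood for that picture, good to about 4 mm: a listed point, or the origin of a listed thing).
The state is a dict: "clock": time; "joint_positions": joint angles; "qvel": joint speeds; "effort": joint torques, N m; "ee_pos": TCP position; "tool_rot": TCP orientation; "contact_force": force on the tool from outside, world axes, zero at the start; "torque": the same for the moment, N m; "grip_width": opening from 0.0 (shut) to 1.0 (fully open).
Only numpy, scipy, OpenCV 4.12 (cv2) and the standard library are available. Lean on these libraries where they do the work, as an engineer would, in place of code of your own. Each camera call takes 0.05 s, during which the arm holds its last target.

## Working session

There is one attempt and no reset: what is moved stays moved. The work goes in short steps, Python scripts to look and compute and a tool call to move; the robot and the scene stay as the last step left them, time stands still between calls to the robot, and variables do not carry over. Pictures are saved under pics/ and viewed, and the job is handed in when it is done.

Besides the shell and the picture viewer there is one more tool, called after ">>>" as name([rows], argument=value, ...), one row to a line, values as JSON. carry_out: Moves the arm, as the interface text tells. Its arguments: {"type":"object","properties":{"commands":{"type":"array","items":{"type":"array","items":{"type":"number"}}},"gripper":{"type":"number"}},"required":["commands"]}

```bash
ls; mkdir -p pics
python3 - <<'E'
from workcell import bot,eyes,look_for,cut_out,place_of
import cv2
o=bot.get_obs();print(o)
for n in ("scene","top","wrist"):
    im=eyes.read_camera(n);cv2.imwrite(f"pics/{n}0.png",im[:,:,::-1]);print(n,eyes.camera_params(n))
E
```

```text
pics
{'clock': 0.0, 'joint_positions': array([ 7.03195301e+01,  5.26427610e+00,  7.05850981e+01, -1.26386677e-03,
        1.04266391e+02, -3.24911570e+00]), 'qvel': array([ 0.06540219, -0.03716886, -0.04056   , -0.00577564, -0.04175043,
       -0.03086757]), 'effort': array([-3.19273568e-04, -4.58735991e+01, -4.18023849e+01, -2.11723600e-04,
        1.16836283e-02, -2.62823346e-05]), 'ee_pos': array([0.16963321, 0.5752127 , 0.23010695]), 'tool_rot': array([-1.79884352e+02, -5.33770285e-03,  1.63568330e+02]), 'contact_force': array([ 0.08883748, -0.08608151,  0.15208844]), 'torque': array([-0.07625515,  0.05141564,  0.00109339]), 'grip_width': 0.9990499146093211}
scene {'fx': 454.693039389874, 'fy': 454.693039389874, 'cx': 255.34927752599486, 'cy': 183.49661064917532, 'k1': -0.011855532456211465, 'rvec': array([ 1.12928763,  2.31643229, -1.06252555]), 'tvec': array([ 0.34587585, -0.20250696,  1.57731052])}
top {'fx': 425.80753175523665, 'fy': 425.80753175523665, 'cx': 252.1731735742781, 'cy': 196.71268761192923, 'k1': -0.08804273272896757, 'rvec': array([ 2.20061813, -2.18174274,  0.07112517]), 'tvec': array([0.0160047 , 0.57413161, 1.43758993])}
wrist {'fx': 343.2246770889361, 'fy': 343.2246770889361, 'cx': 254.72459787461025, 'cy': 193.78830324319188, 'k1': -0.09051708975676226, 'hand_eye': array([[ 6.44637419e-04, -9.44872964e-01, -3.27436507e-01,
         8.54304537e-02],
       [ 9.99999704e-01,  4.71297338e-04,  6.08732108e-04,
        -1.12211839e-04],
       [-4.20854557e-04, -3.27436802e-01,  9.44872988e-01,
        -1.42633015e-01],
       [ 0.00000000e+00,  0.00000000e+00,  0.00000000e+00,
         1.00000000e+00]])}
```

View pics/scene0.png

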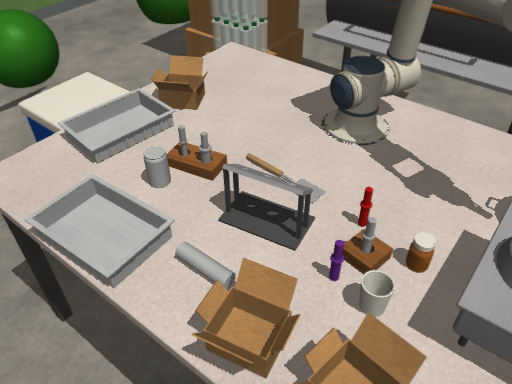

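View pics/top0.png

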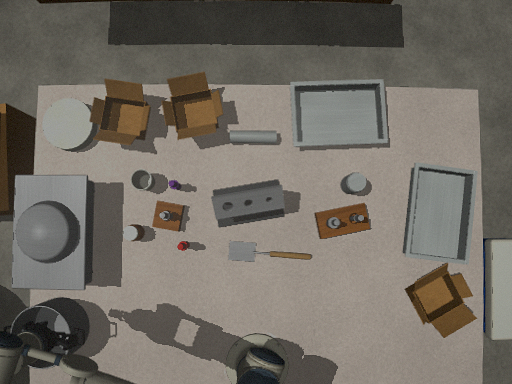

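View pics/wrist0.png

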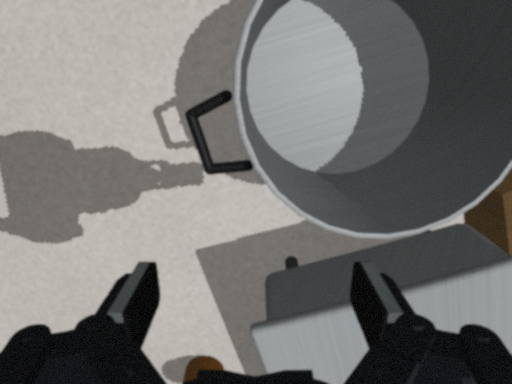

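The scene shows the stand with its pin at about (370,250), between the red (365,205) and purple (337,258) look-alikes. The gauge is at (268,205) and the rack at (195,155). The top view shows the stand at (168,215), the holes at (227,205), (248,202) and (268,199), and the rack at (343,221). Next I'll measure these.

```bash
cat > h.py <<'E'
from workcell import bot,eyes,look_for,cut_out,place_of
import cv2,numpy as np
from scipy.spatial.transform import Rotation as R
def cam(n):
    p=eyes.camera_params(n)
    if n=="wrist":
        o=bot.get_obs();T=np.eye(4);T[:3,:3]=R.from_euler('xyz',o['tool_rot'],degrees=True).as_matrix();T[:3,3]=o['ee_pos']
        W=T@p['hand_eye'];return p,W
    C=np.eye(4);C[:3,:3]=cv2.Rodrigues(p['rvec'])[0];C[:3,3]=p['tvec'];return p,np.linalg.inv(C)
def tow(W,a): return W[:3,:3]@np.array(a)+W[:3,3]
def proj(p,W,X):
    c=(np.array(X)-W[:3,3])@W[:3,:3];s=c[:2]/c[2];s=s*(1+p['k1']*(s@s));return np.array([p['fx']*s[0]+p['cx'],p['fy']*s[1]+p['cy']])
def ray(p,W,u):
    d=np.array([(u[0]-p['cx'])/p['fx'],(u[1]-p['cy'])/p['fy']]);s=d.copy()
    for _ in range(20): s=d/(1+p['k1']*(s@s))
    v=W[:3,:3]@np.array([s[0],s[1],1]);return W[:3,3],v/np.linalg.norm(v)
def atz(p,W,u,z):
    o,v=ray(p,W,u);return o+v*(z-o[2])/v[2]
E
python3 - <<'E'
from h import *
np.set_printoptions(precision=4,suppress=True)
for c in("scene","top"):
    p,W=cam(c);eyes.read_camera(c)
    for n in("plate_hole0","plate_hole1","plate_hole2","gauge","stand","rack","pin_p_mid","cup","jar","can","turner"):
        print(c,n,[(round(d['confidence'],2),tow(W,d['at'])) for d in place_of(c,n)])
print(bot.get_obs()['clock'])
E
```

```text
scene plate_hole0 [(0.96, array([0.5312, 0.0991, 0.1464])), (0.8, array([0.5412, 0.0335, 0.148 ])), (0.65, array([ 0.5548, -0.0329,  0.1487]))]
scene plate_hole1 [(0.96, array([0.5312, 0.0991, 0.1464])), (0.8, array([0.5412, 0.0335, 0.148 ])), (0.65, array([ 0.5548, -0.0329,  0.1487]))]
scene plate_hole2 [(0.96, array([0.5312, 0.0991, 0.1464])), (0.8, array([0.5412, 0.0335, 0.148 ])), (0.65, array([ 0.5548, -0.0329,  0.1487]))]
scene gauge [(0.69, array([0.5515, 0.0317, 0.0004]))]
scene stand [(0.79, array([ 0.5045,  0.304 , -0.0042]))]
scene rack [(0.72, array([ 0.4917, -0.2864,  0.0004]))]
scene pin_p_mid [(0.73, array([ 0.4873, -0.2467,  0.0691]))]
scene cup [(0.59, array([0.6237, 0.3832, 0.0016])), (0.19, array([ 0.504 ,  0.3028, -0.001 ]))]
scene jar []
scene can [(0.64, array([ 0.6193, -0.3162, -0.0016]))]
scene turner [(0.89, array([ 0.38  , -0.0407,  0.0001]))]
top plate_hole0 [(0.94, array([0.5317, 0.099 , 0.1494])), (0.71, array([0.5439, 0.0308, 0.1531])), (0.57, array([ 0.5568, -0.031 ,  0.1516])), (0.23, array([ 0.4961, -0.2839,  0.0043]))]
top plate_hole1 [(0.94, array([
[... 244 characters left out ...]
0.1531])), (0.57, array([ 0.5568, -0.031 ,  0.1516])), (0.23, array([ 0.4961, -0.2839,  0.0043]))]
top gauge [(0.7, array([0.5546, 0.0366, 0.0002])), (0.48, array([0.6242, 0.387 , 0.0019]))]
top stand [(0.94, array([ 0.5044,  0.303 , -0.0026]))]
top rack [(0.56, array([ 0.497 , -0.2871,  0.0052]))]
top pin_p_mid [(0.56, array([ 0.4885, -0.2465,  0.0684]))]
top cup [(0.69, array([0.6236, 0.3884, 0.0002])), (0.44, array([ 0.5061, -0.3248,  0.0682]))]
top jar [(0.71, array([0.5369, 0.0975, 0.1536])), (0.68, array([ 0.4474,  0.4144, -0.001 ]))]
top can [(0.76, array([ 0.617 , -0.3139,  0.001 ])), (0.32, array([0.509 , 0.3065, 0.0698]))]
top turner [(0.7, array([ 0.3832, -0.0412,  0.005 ]))]
1.35
```

```bash
cat >> h.py <<'E'
np.set_printoptions(precision=4,suppress=True)
def pose():
    o=bot.get_obs();return np.array(o['ee_pos']),R.from_euler('xyz',o['tool_rot'],degrees=True),o
def Rdown(yaw): return R.from_euler('xyz',[180,0,yaw],degrees=True)
def Rplate(yaw=190.5,tilt=35): return R.from_euler('xyz',[180,0,yaw],degrees=True)*R.from_rotvec([0,np.radians(-tilt),0])
def plan(P,Rt,n):
    p,r,o=pose();P=np.array(P)
    d=(r.inv()*Rt).as_rotvec();
    print("from",p,"tool rot err deg",np.degrees(d),"tool shift mm",1000*r.inv().apply(P-p))
    for i in range(n):
        ri=r*R.from_rotvec(d*i/n)
        print(np.round(np.r_[1000*ri.inv().apply((P-p)/n),np.degrees(d)/n/5],2).tolist())
E
python3 - <<'E'
from h import *
for y in(190.5,):
  print(Rplate().as_matrix())
p,W=cam("top")
for u in((175,184),(183,245),(167,215),(88,290)): print(atz(p,W,u,.12))
plan([.30,.39,.27],Rdown(190.5),8)
E
```

```text
[[-0.8054 -0.1822  0.564 ]
 [-0.1493  0.9833  0.1045]
 [-0.5736  0.     -0.8192]]
[0.6061 0.2678 0.12  ]
[0.4126 0.2388 0.12  ]
[0.507  0.2915 0.12  ]
[0.2651 0.542  0.12  ]
from [0.1698 0.5755 0.2313] tool rot err deg [ -0.0003  -0.0006 -26.933 ] tool shift mm [-177.4054 -141.0846  -38.7304]
[-22.18, -17.64, -4.84, -0.0, -0.0, -0.67]
[-21.1, -18.91, -4.84, -0.0, -0.0, -0.67]
[-19.96, -20.11, -4.84, -0.0, -0.0, -0.67]
[-18.74, -21.25, -4.84, -0.0, -0.0, -0.67]
[-17.46, -22.31, -4.84, -0.0, -0.0, -0.67]
[-16.12, -23.3, -4.84, -0.0, -0.0, -0.67]
[-14.72, -24.21, -4.84, -0.0, -0.0, -0.67]
[-13.28, -25.03, -4.84, -0.0, -0.0, -0.67]
```

>>> carry_out([
  [-16,-24,-8,0,0,-0.6],
  [-16,-25,-8,0,0,-0.7],
  [-17,-24,-6,0,0,-0.7],
  [-18,-24,-5,0,0,-0.7],
  [-18,-24,-5,0,0,-0.7],
  [-17,-24,-4,0,0,-0.7],
  [-16,-24,-4,0,0,-0.7],
  [-14,-25,-4,0,0,-0.7],
])

```text
clock: 2.02
ee_pos: [0.2862, 0.3694, 0.273]
tool_rot: [-179.8, -0.2, -167.2]
contact_force: [0.3, 0.1, -0.1]
grip_width: 1.001
```

Run:
```python
from h import *
plan([.485,.302,.27],Rdown(190.5),8)
```

```text
from [0.2862 0.3694 0.273 ] tool rot err deg [-0.2296 -0.2174  2.3491] tool shift mm [-178.8056 -109.8885    2.7638]
[-22.35, -13.74, 0.35, -0.01, -0.01, 0.06]
[-22.42, -13.62, 0.35, -0.01, -0.01, 0.06]
[-22.49, -13.51, 0.35, -0.01, -0.01, 0.06]
[-22.56, -13.39, 0.36, -0.01, -0.01, 0.06]
[-22.63, -13.28, 0.36, -0.01, -0.01, 0.06]
[-22.69, -13.16, 0.37, -0.01, -0.01, 0.06]
[-22.76, -13.04, 0.37, -0.01, -0.01, 0.06]
[-22.83, -12.93, 0.37, -0.01, -0.01, 0.06]
```

>>> carry_out([
  [-23,-14,0,0,0,0.1],
  [-23,-14,0,0,0,0.1],
  [-23,-14,0,0,0,0.1],
  [-23,-14,0,0,0,0.1],
  [-23,-13,0,0,0,0],
  [-23,-13,0,0,0,0],
  [-23,-13,0,0,0,0],
  [-18,-12,0,0,0,0],
])

```text
clock: 2.68
ee_pos: [0.4919, 0.2928, 0.2788]
tool_rot: [180.0, 0.3, -169.1]
contact_force: [-0.6, 0.5, -1.1]
grip_width: 1.001
```

Run:
```python
from h import *
p,W=cam("wrist");im=eyes.read_camera("wrist")
cv2.imwrite("pics/w1.png",im[:,:,::-1])
print(pose()[0])
for n in("pin_p_mid","stand"):
    print(n,[(round(d['confidence'],2),tow(W,d['at']),proj(p,W,tow(W,d['at']))) for d in place_of("wrist",n)])
```

```text
[0.4946 0.2908 0.2778]
pin_p_mid []
stand [(0.87, array([ 0.5053,  0.3059, -0.0001]), array([262.2824, 158.7043]))]
```

View pics/w1.png

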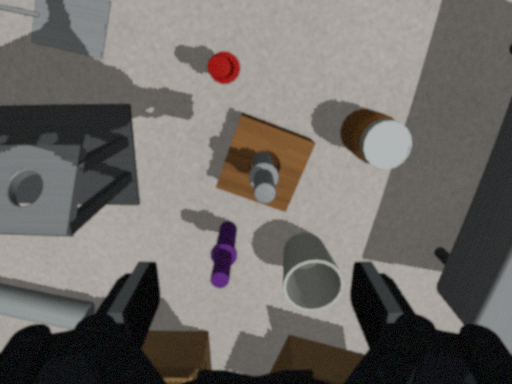

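The stand is at (265,163) with the pin nearly upright and its handle top at about (264,191). Red is at (224,68), purple at (223,255), and the cup at (312,275). The arm has settled, so I'll measure the pin here.

Run:
```python
from h import *
p,W=cam("wrist");im=eyes.read_camera("wrist")
cv2.imwrite("pics/w2c.png",cv2.resize(im[110:230,200:330,::-1],None,fx=5,fy=5,interpolation=cv2.INTER_CUBIC))
X=np.array([.505,.304])
for z in(.132,.082,.036): print(proj(p,W,[.505,.304,z]))
print([(round(d['confidence'],2),tow(W,d['at']),proj(p,W,tow(W,d['at']))) for n in("stand","pin_q_mid") for d in place_of("wrist",n)])
print([(round(d['confidence'],2),tow(W,d['at'])) for d in look_for("wrist","pin_q_mid")])
np.savez("w2.npz",W=W)
```

```text
[263.5867 194.1093]
[262.3371 177.9687]
[261.4488 166.5222]
[(0.6, array([ 0.5036,  0.3036, -0.0004]), array([260.7805, 158.0106])), (0.91, array([0.5035, 0.3001, 0.0659]), array([258.739 , 171.6624])), (0.82, array([0.4085, 0.2489, 0.0645]), array([226.1682,  71.0564])), (0.67, array([0.6087, 0.2792, 0.0653]), array([224.0186, 253.409 ]))]
[(0.87, array([0.5979, 0.2763, 0.081 ])), (0.82, array([0.4975, 0.2958, 0.0951])), (0.67, array([0.41  , 0.2521, 0.1257])), (0.25, array([0.3914, 0.0582, 0.0029]))]
```

View pics/w2c.png

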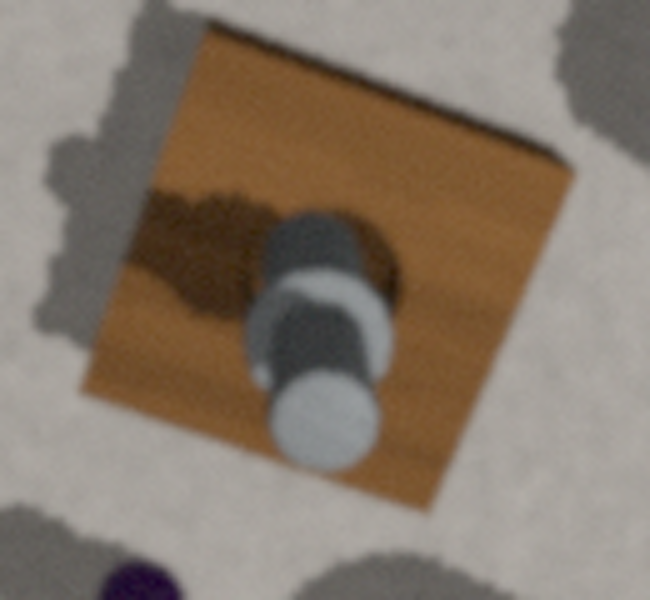

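Run:
```python
from h import *
p=eyes.camera_params("wrist");W=np.load("w2.npz")['W']
print(atz(p,W,(264.8,194),.132),atz(p,W,(264,177.6),.082))
t=atz(p,W,(264.8,194),.132)
for z,u,d in((.132,(264.8,194),21.6),(.082,(264,177.6),29.2)):
    X=atz(p,W,u,z);c=(X-W[:3,3])@W[:3,:3];print("diam",d*c[2]/p['fx'])
plan([t[0],t[1],.18],Rdown(190.5),8)
```

```text
[0.5047 0.305  0.132 ] [0.5043 0.3056 0.082 ]
diam 0.019247712720956534
diam 0.030025484663714623
from [0.4894 0.2942 0.2794] tool rot err deg [0.0803 0.32   0.4819] tool shift mm [-16.4851   7.6088  99.5492]
[-2.06, 0.95, 12.44, 0.0, 0.01, 0.01]
[-2.07, 0.96, 12.44, 0.0, 0.01, 0.01]
[-2.08, 0.96, 12.44, 0.0, 0.01, 0.01]
[-2.08, 0.96, 12.44, 0.0, 0.01, 0.01]
[-2.09, 0.97, 12.44, 0.0, 0.01, 0.01]
[-2.1, 0.97, 12.44, 0.0, 0.01, 0.01]
[-2.11, 0.98, 12.43, 0.0, 0.01, 0.01]
[-2.11, 0.98, 12.43, 0.0, 0.01, 0.01]
```

>>> carry_out([
  [-8,4,10,0,0.06,0.1],
  [-7,3,14,0,0,0],
  [-2,1,14,0,0,0],
  [0,0,14,0,0,0],
  [0,0,14,0,0,0],
  [0,0,14,0,0,0],
  [0,0,10,0,0,0],
  [0,0,4,0,0,0],
])

```text
clock: 3.7
ee_pos: [0.5037, 0.3119, 0.1756]
tool_rot: [179.9, 0.0, -169.1]
contact_force: [-0.2, 0.9, 0.1]
grip_width: 0.996
```

Run:
```python
from h import *
plan([.5045,.3053,.093],Rdown(190.5),6)
```

```text
from [0.5037 0.3119 0.1756] tool rot err deg [0.1495 0.0313 0.3588] tool shift mm [ 0.4897 -6.8573 82.6011]
[0.08, -1.14, 13.77, 0.0, 0.0, 0.01]
[0.08, -1.14, 13.77, 0.0, 0.0, 0.01]
[0.08, -1.13, 13.77, 0.0, 0.0, 0.01]
[0.07, -1.13, 13.77, 0.0, 0.0, 0.01]
[0.07, -1.12, 13.77, 0.0, 0.0, 0.01]
[0.07, -1.11, 13.77, 0.0, 0.0, 0.01]
```

>>> carry_out([
  [0,-4,0,0,0,0],
  [0,-3,12,0,0,0],
  [0,0,14,0,0,0],
  [0,0,14,0,0,0],
  [0,0,14,0,0,0],
  [0,0,12,0,0,0],
  [0,0,6,0,0,0],
  [0,0,3,0,0,0],
])

```text
clock: 4.37
ee_pos: [0.5059, 0.3057, 0.0966]
tool_rot: [179.8, 0.2, -169.1]
contact_force: [-0.2, 0.2, 0.0]
grip_width: 0.999
```

Run:
```python
from h import *
plan([.5045,.3053,.093],Rdown(190.5),2)
im=eyes.read_camera("wrist");cv2.imwrite("pics/w3.png",im[:,:,::-1])
```

```text
from [0.5059 0.3057 0.0966] tool rot err deg [0.1953 0.2007 0.4212] tool shift mm [ 1.4732 -0.1677  3.5833]
[0.74, -0.08, 1.79, 0.02, 0.02, 0.04]
[0.73, -0.08, 1.79, 0.02, 0.02, 0.04]
```

View pics/w3.png

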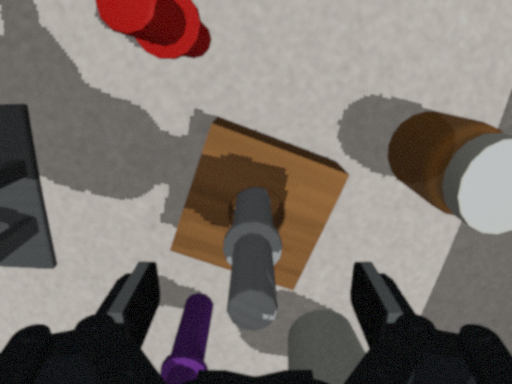

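The handle top, at (252,308), sits midway between the fingers, and red and purple are clear. I'll close the gripper.

>>> carry_out([
  [1,0,2,0,0,0],
  [0,0,1,0,0,0],
  [0,0,0,0,0,0],
  [0,0,0,0,0,0],
  [0,0,0,0,0,0],
  [0,0,0,0,0,0],
  [0,0,0,0,0,0],
  [0,0,0,0,0,0],
], gripper=10)

```text
clock: 5.08
ee_pos: [0.5059, 0.3061, 0.096]
tool_rot: [179.7, 0.4, -169.1]
contact_force: [-0.1, 0.4, -1.7]
grip_width: 0.221
```

>>> carry_out([
  [0,0,-3,0,0,0],
  [0,0,-8,0,0,0],
  [0,0,-16,0,0,0],
  [0,0,-25,0,0,0],
  [0,0,-28,0,0,0],
  [0,0,-28,0,0,0],
  [0,0,-28,0,0,0],
  [0,0,-28,0,0,0],
])

```text
clock: 5.75
ee_pos: [0.5014, 0.3034, 0.2579]
tool_rot: [-179.9, -0.7, -169.1]
contact_force: [0.9, -0.7, -3.1]
grip_width: 0.224
```

Run:
```python
from h import *
print(bot.get_obs()['grip_width'],bot.get_obs()['contact_force'])
im=eyes.read_camera("wrist");cv2.imwrite("pics/w4.png",im[:,:,::-1])
# mid-target 110mm along normal from hole0 ; TCP= mid+27
n=-Rplate().as_matrix()[:,2];H=np.array([.5315,.099,.15])
print(n,H+n*(.11+.027))
plan(H+n*(.11+.027),Rplate(),8)
```

```text
0.2236829133879335 [ 0.8525 -0.7359 -3.0614]
[-0.564  -0.1045  0.8192] [0.4542 0.0847 0.2622]
from [0.5026 0.3041 0.2656] tool rot err deg [  0.2234 -35.1394   0.3907] tool shift mm [  89.0663 -206.2271    3.2393]
[11.13, -25.78, 0.4, 0.01, -0.88, 0.01]
[11.11, -25.79, -0.44, 0.01, -0.88, 0.01]
[11.02, -25.8, -1.27, 0.01, -0.88, 0.01]
[10.87, -25.81, -2.1, 0.01, -0.88, 0.01]
[10.66, -25.82, -2.91, 0.01, -0.88, 0.01]
[10.38, -25.83, -3.71, 0.01, -0.88, 0.01]
[10.05, -25.84, -4.48, 0.01, -0.88, 0.01]
[9.65, -25.85, -5.22, 0.01, -0.88, 0.01]
```

View pics/w4.png

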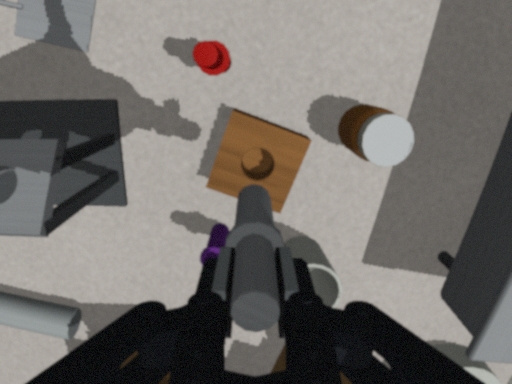

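The pin is held upright and the socket at (257,163) is empty. Now I'll tilt and carry it to above hole 0, keeping some extra height.

>>> carry_out([
  [10,-8,-15,0,-0.5,0],
  [11,-16,-12,0,-0.9,0],
  [12,-26,-8,0,-0.95,0],
  [12,-28,-4,0,-0.95,0],
  [12,-28,-4,0,-0.95,0],
  [11,-28,-4,0,-0.95,0],
  [10,-28,-4,0,-0.95,0],
  [10,-24,-4,0,-0.8,0],
])

```text
clock: 6.47
ee_pos: [0.4482, 0.1031, 0.3036]
tool_rot: [-179.9, 36.2, -168.5]
contact_force: [-127.7, -31.4, -4.4]
grip_width: 0.216
```

Run:
```python
from h import *
n=-Rplate().as_matrix()[:,2];H=np.array([.5315,.099,.15])
plan(H+n*(.13+.027),Rplate(),3)
```

```text
from [0.4482 0.1031 0.3036] tool rot err deg [0.5163 1.1895 0.8166] tool shift mm [ 22.1803 -19.0725  14.7265]
[7.39, -6.36, 4.91, 0.03, 0.08, 0.05]
[7.33, -6.38, 4.98, 0.03, 0.08, 0.05]
[7.26, -6.4, 5.05, 0.03, 0.08, 0.05]
```

The reported force is large and unexpected, so I'll check it before moving again.

Run:
```python
from h import *
for c in("scene","wrist"):
    im=eyes.read_camera(c);cv2.imwrite(f"pics/{c}5.png",im[:,:,::-1])
    o=bot.get_obs();print(o['clock'],o['contact_force'],o['torque'],o['ee_pos'],o['qvel'],o['joint_positions'])
```

```text
6.5167 [-14.8904  -6.3427 -24.7101] [-0.6825  2.4586 -0.13  ] [0.4498 0.0989 0.2929] [ 5.5192  3.9552  0.6143 -2.6049 -0.2307 10.2228] [  6.0425 -48.7962 111.7125   2.8899  81.7931 -94.6594]
6.5667 [-0.9179 -0.0428 -4.1893] [-0.1165  0.7034 -0.0125] [0.4488 0.1002 0.2945] [ 4.2837 -2.0093 -4.9585 -0.4285  1.2642  4.8986] [  6.2831 -48.8438 111.5745   2.8033  81.9516 -94.2754]
```

View pics/scene5.png

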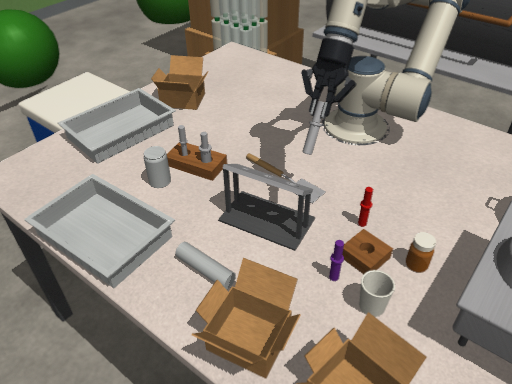

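View pics/wrist5.png

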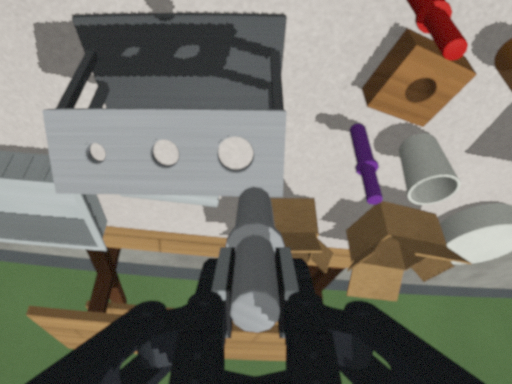

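Nothing is touching. Joint 2 is at its -49° stop, so the spike came from running into the range limit. From here I'll work closer to the plate and more slowly.

```bash
cat >> h.py <<'E'
HN=Rplate().as_matrix();
H=[np.array([.5315,.099,.15]),np.array([.5430,.0335,.15]),np.array([.5558,-.032,.15])]
OFF=.027
def rel(i,h=None):
    p,r,o=pose();h=H[i] if h is None else h
    q=HN.T@(p-h); # tool-aligned plate frame, z into hole
    e=np.degrees((Rplate().inv()*r).as_rotvec())
    print("tcp rel hole%d: x %.1f y %.1f | mid height %.1f mm, err deg"%(i,q[0]*1e3,q[1]*1e3,(-q[2]-OFF)*1e3),e,"F",o['contact_force'],"Fn %.1f"%(np.array(o['contact_force'])@-HN[:,2]),"j",o['joint_positions'],"t",o['clock'],"g",o['grip_width']*85.4)
E
python3 - <<'E'
from h import *
rel(0);plan(H[0]-HN[:,2]*(.105+.027),Rplate(),4)
E
```

```text
tcp rel hole0: x -16.5 y 16.3 | mid height 137.9 mm, err deg [-0.3321 -0.4219 -0.4444] F [-0.9179 -0.0428 -4.1893] Fn -2.9 j [  6.2831 -48.8438 111.5745   2.8033  81.9516 -94.2754] t 6.5667 g 18.626813230804824
from [0.4488 0.1002 0.2945] tool rot err deg [0.3321 0.4219 0.4444] tool shift mm [ 16.8367 -16.3296  32.6945]
[4.21, -4.08, 8.17, 0.02, 0.02, 0.02]
[4.19, -4.08, 8.19, 0.02, 0.02, 0.02]
[4.16, -4.07, 8.2, 0.02, 0.02, 0.02]
[4.14, -4.07, 8.21, 0.02, 0.02, 0.02]
```

>>> carry_out([
  [0,-2,7,0,0,0],
  [0,-4,8,0,0,0],
  [2,-4,8,0.05,0.05,0.05],
  [3,-4,6,0,0,0],
  [4,-2,3,0,0,0],
  [4,0,1,0,0,0],
  [3,0,0,0,0,0],
  [1,0,0,0,0,0],
])

```text
clock: 7.23
ee_pos: [0.4596, 0.0864, 0.2587]
tool_rot: [-179.9, 35.3, -169.1]
contact_force: [0.4, 0.3, -3.3]
grip_width: 0.22
```

Run:
```python
from h import *
rel(0)
p,W=cam("wrist");im=eyes.read_camera("wrist");cv2.imwrite("pics/w6.png",im[:,:,::-1])
print([(round(d['confidence'],2),tow(W,d['at']),proj(p,W,tow(W,d['at']))) for d in place_of("wrist","plate_hole0")])
r=pose();T=pose()
for s in (0,.027,.02+.02,.06,.09): # along axis from TCP
    X=r[0]+r[1].as_matrix()[:,2]*s;print(s,proj(p,W,X))
```

```text
tcp rel hole0: x -2.6 y 0.7 | mid height 103.9 mm, err deg [-0.1637 -0.2562 -0.3093] F [ 0.4196  0.3172 -3.2987] Fn -3.0 j [  3.3426 -49.0699 115.3868   4.373   78.6873 -97.0243] t 7.2333 g 18.75601182877907
[(0.87, array([0.5452, 0.0329, 0.1468]), array([172.906 , 176.9746])), (0.77, array([0.5315, 0.0963, 0.1478]), array([249.6943, 176.6612])), (0.74, array([ 0.5524, -0.0299,  0.1499]), array([ 97.4973, 176.5302]))]
0 [253.9541 265.7085]
0.027 [254.0043 240.0603]
0.04 [254.0242 229.9943]
0.06 [254.0506 216.6822]
0.09 [254.0829 200.4957]
```

View pics/w6.png

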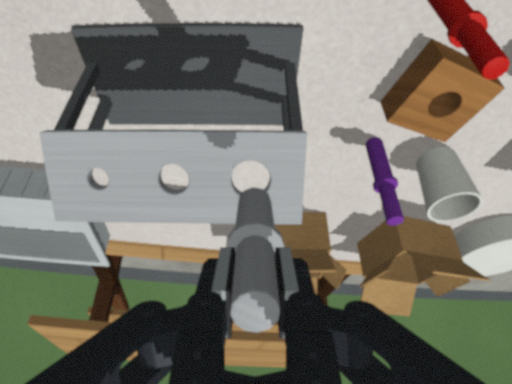

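Joint 2 is sitting on its limit at this standoff. I'll fit a quick kinematic model from the logged poses to see what's reachable along the insertion path.

```bash
cat > kin.py <<'E'
from h import *
from scipy.optimize import least_squares
D=[([70.3195,5.2643,70.5851,0,104.266,-3.249],[.16963,.57521,.23011]),
([6.0425,-48.7962,111.7125,2.8899,81.7931,-94.6594],[.4498,.0989,.2929]),
([6.2831,-48.8438,111.5745,2.8033,81.9516,-94.2754],[.4488,.1002,.2945]),
([3.3426,-49.0699,115.3868,4.373,78.6873,-97.0243],[.4596,.0864,.2587])]
def fk(P,q):
    a1,d1,L1,L2,L3,e=P;q=np.radians(q)
    Rx=lambda a:R.from_euler('x',a);Ry=lambda a:R.from_euler('y',a);Rz=lambda a:R.from_euler('z',a)
    r=Rz(q[0]);p=r.apply([a1,0,d1]);r=r*Ry(q[1]);p=p+r.apply([0,0,L1]);r=r*Ry(q[2]);p=p+r.apply([e,0,L2]);r=r*Rz(q[3])*Ry(q[4])*Rz(q[5]);p=p+r.apply([0,0,L3]);return p,r
def fit(D):
    f=lambda P:np.r_[np.concatenate([fk(P,q)[0]-x for q,x in D]),1e-3*(P-[.0,.4,.4,.4,.3,0])]
    return least_squares(f,[.0,.4,.4,.4,.3,0])
E
python3 - <<'E'
from kin import *
s=fit(D);print(s.x,s.fun[:-6]*1e3)
for q,x in D: print(fk(s.x,q)[1].as_matrix()[:,2], fk(s.x,q)[1].as_matrix()[:,0])
print(pose()[1].as_matrix())
o=bot.get_obs();print(o['joint_positions'])
E
```

```text
[-0.1173  0.2658  0.7275  0.6652  0.8993  0.0229] [ 31.8391 -11.9246   1.2397  -0.0711  -6.1694   1.5559  -0.2554  -7.0032
   1.637    1.7885   7.8988  -4.4325]
[-0.0007 -0.0019 -1.    ] [-0.2829 -0.9592  0.002 ]
[ 0.5687  0.1104 -0.8151] [ 0.1935 -0.9811  0.0022]
[ 0.5688  0.1113 -0.8149] [ 0.1917 -0.9814 -0.0003]
[ 0.567   0.108  -0.8166] [ 0.1882 -0.9821  0.0008]
[[-0.8014 -0.1882  0.5677]
 [-0.154   0.9821  0.1081]
 [-0.5779 -0.0008 -0.8161]]
[  3.343  -49.0616 115.342    4.3749  78.6743 -97.0213]
```

```bash
sed -i 's/a1,d1,L1,L2,L3,e=P/a1,d1,L1,L2,L3,e,b=P/; s/\[a1,0,d1\]/[a1,b,d1]/; s/\[.0,.4,.4,.4,.3,0\]/[.0,.4,.4,.4,.3,0,.034]/g' kin.py
cat >> kin.py <<'E'
def ik(P,X,Rt,q0):
    f=lambda q:np.r_[(fk(P,q)[0]-X)*10,(fk(P,q)[1].inv()*Rt).as_rotvec()]
    s=least_squares(f,q0);return s.x,np.abs(s.fun).max()
def Rfl(Rt): return Rt*R.from_euler('z',-90,degrees=True)
E
python3 - <<'E'
from kin import *
D.append(([3.343,-49.0616,115.342,4.3749,78.6743,-97.0213],pose()[0]))
s=fit(D);P=s.x;print(P,np.round(s.fun[:-7]*1e3,1))
z=R.from_euler('z',-90,degrees=True)
# relation tool vs model frame
print((fk(P,D[-1][0])[1].inv()*pose()[1]).as_rotvec(degrees=True))
E
```

```text
[0.0002 0.1574 0.3725 0.5583 0.3405 0.0972 0.034 ] [-0. -0.  0. -0. -0.  0.  0.  0.  0.  0.  0. -0. -0. -0. -0.]
[ 0.0001 -0.0001 89.9999]
```

```bash
cat >> kin.py <<'E'
P0=fit(D).x
Z90=R.from_euler('z',90,degrees=True)
def ikt(X,Rt,q0=[3.3,-49,115,4.4,78.7,-97]): return ik(P0,X,Rt*Z90.inv(),q0)
E
python3 - <<'E'
from kin import *
o=bot.get_obs();print(fk(P0,o['joint_positions'])[0]-o['ee_pos'])
for t in(35,30,28):
  for i in range(3):
    for m in(.11,.09,.07,.05,.03,.01,-.007):
        q,e=ikt(H[i]-Rplate(tilt=t).as_matrix()[:,2]*(m+OFF),Rplate(tilt=t));print(t,i,m,q,round(e,4))
E
```

```text
[-0. -0. -0.]
35 0 0.11 [  3.2822 -49.6679 115.2149   4.2005  79.694  -96.6756] 0.0
35 0 0.09 [  3.5813 -48.2549 116.2246   4.0621  77.2579 -96.5739] 0.0
35 0 0.07 [  3.8565 -46.6754 117.1113   3.9433  74.7797 -96.4868] 0.0
35 0 0.05 [  4.1106 -44.9279 117.871    3.8426  72.262  -96.4133] 0.0
35 0 0.03 [  4.346  -43.0127 118.4999   3.7588  69.7084 -96.3526] 0.0
35 0 0.01 [  4.5646 -40.9317 118.9947   3.691   67.1242 -96.3042] 0.0
35 0 -0.007 [  4.7386 -39.0354 119.3078   3.6453  64.9084 -96.2723] 0.0
35 1 0.11 [ -10.5509  -48.3075  114.5506   12.047    80.7968 -109.4539] 0.0
35 1 0.09 [  -9.717   -46.9255  115.5543   11.6784   78.3037 -109.1862] 0.0
35 1 0.07 [  -8.9454  -45.3778  116.4358   11.3607   75.7789 -108.9556] 0.0
35 1 0.05 [  -8.2295  -43.6635  117.1912   11.0907   73.2237 -108.7603] 0.0
35 1 0.03 [  -7.5637  -41.783   117.8169   10.8658   70.6411 -108.5988] 0.0
35 1 0.01 [  -6.9428  -39.7386  118.3095   10.6837   68.0355 -108.4698] 0.0
35 1 -0.007 [  -6.4472  -37.8748  118.6217   10.5615   65.807  -108.3849] 0.0
35 2 0.11 [ -22.502   -44.0062  112.3404   18.4048   81.6846
[... 2893 characters left out ...]
06.023 ] 0.0
28 1 0.01 [  -5.1021  -32.3763  111.3597    7.5468   74.0312 -105.9379] 0.0
28 1 -0.007 [  -4.7742  -30.9582  111.9487    7.472    71.999  -105.8774] 0.0
28 2 0.11 [ -17.938   -35.1699  104.1353   12.9494   86.0782 -116.4565] 0.0
28 2 0.09 [ -17.2062  -34.2387  105.3715   12.6828   83.8123 -116.2657] 0.0
28 2 0.07 [ -16.5091  -33.1704  106.4991   12.4481   81.5245 -116.0941] 0.0
28 2 0.05 [ -15.8445  -31.9632  107.5155   12.2444   79.2154 -115.9419] 0.0
28 2 0.03 [ -15.2102  -30.6161  108.418    12.0708   76.8864 -115.8095] 0.0
28 2 0.01 [ -14.6045  -29.129   109.2039   11.9268   74.5395 -115.697 ] 0.0
28 2 -0.007 [ -14.1106  -27.7554  109.7783   11.8273   72.5327 -115.6172] 0.0
```

The model matches the encoders exactly, and the whole path is reachable as long as the mid height stays at or below about 90 mm. The picture shows the holes at (250,177), (174,177) and (99,177). I'll move down to 80 mm and take a zoomed look at the holes to refine their positions.

>>> carry_out([
  [0,0,4,0,0,0],
  [0,0,5,0,0,0],
  [0.5,0,5,0,0,0],
  [0.5,0,5,0,0,0],
  [0.5,0,4,0,0,0],
  [0,0,2,0,0,0],
  [0,0,0,0,0,0],
  [0,0,0,0,0,0],
])

```text
clock: 8.0
ee_pos: [0.4743, 0.0899, 0.2368]
tool_rot: [-179.9, 35.4, -169.0]
contact_force: [-0.1, 0.1, -1.3]
grip_width: 0.216
```

Run:
```python
from h import *
rel(0)
p,W=cam("wrist");im=eyes.read_camera("wrist");np.savez("w7.npz",W=W,im=im)
cv2.imwrite("pics/w7.png",cv2.resize(im[110:270,60:320,::-1],None,fx=3,fy=3,interpolation=cv2.INTER_CUBIC))
EE=None
```

```text
tcp rel hole0: x -2.4 y 1.4 | mid height 77.3 mm, err deg [-0.1932 -0.4195 -0.3697] F [-0.114   0.0989 -1.2956] Fn -1.0 j [  3.8074 -47.3029 116.8274   4.2044  75.2979 -96.9015] t 8.0 g 18.410499058523573
```

View pics/w7.png

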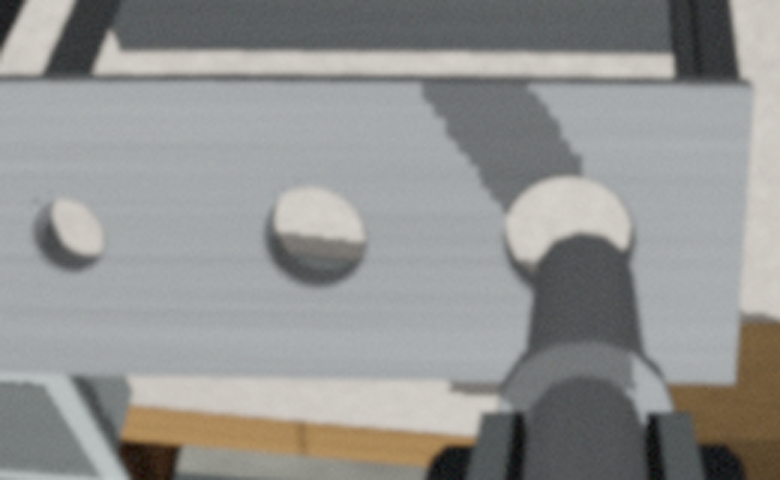

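The zoom shows the rims: hole 0 around (569,240), hole 1 around (316,235) and hole 2 around (70,235) in zoomed pixels. I'll intersect these with the known plate plane.

Run:
```python
from h import *
d=np.load("w7.npz");W=d['W'];p=eyes.camera_params("wrist")
n=-HN[:,2]
def onp(z):
    u=np.array(z)/3+[60,110]-[1/3,1/3];o,v=ray(p,W,u);return o+v*((H[1]-o)@n)/(v@n)
pts=[onp((569,239)),onp((316,235)),onp((69.5,234.5))]
for i,x in enumerate(pts): print(x,"in H frame mm",HN.T@(x-H[i])*1e3)
print("spacing",np.linalg.norm(pts[0]-pts[1]),np.linalg.norm(pts[1]-pts[2]),"yaw",np.degrees(np.arctan2(-(pts[0]-pts[2])[0],(pts[0]-pts[2])[1])))
for a in((750,84),(737,383),(400,79),(400,378)): print(HN.T@(onp(a)-pts[1])*1e3)
for a,b in(((265,235),(367,235)),((316,185),(316,285)),((504,239),(634,239)),((35,234),(104,234)),((70,197),(70,272))): print("diam",np.linalg.norm(onp(a)-onp(b))*1e3)
```

```text
[0.5316 0.0971 0.1503] in H frame mm [ 0.0398 -1.8645 -0.3608]
[0.5427 0.0339 0.1498] in H frame mm [0.294  0.4432 0.    ]
[ 0.5546 -0.0297  0.1499] in H frame mm [ 0.7169  2.4943 -0.3724]
spacing 0.06419581341674614 0.06468475030141836 yaw 10.259460557205896
[ 38.9573 107.7741  -0.    ]
[-41.1421 109.0804  -0.    ]
[39.7097 23.4569 -0.    ]
[-40.0855  19.2169  -0.    ]
diam 26.174289863394616
diam 26.866804963726413
diam 32.86080023189286
diam 18.65369287365786
diam 20.683577629429386
```

```bash
cat >> h.py <<'E'
H1=np.array([.5428,.0338,.15]);YAW=10.3
yd=np.array([-np.sin(np.radians(YAW)),np.cos(np.radians(YAW)),0])
H=[H1+.065*yd,H1,H1-.065*yd]
_Rp=Rplate
def Rplate(yaw=180+YAW,tilt=35): return _Rp(yaw,tilt)
HN=Rplate().as_matrix()
E
python3 - <<'E'
from h import *
d=np.load("w7.npz");W=d['W'];im=d['im'];p=eyes.camera_params("wrist")
T=W@np.linalg.inv(p['hand_eye'])
def pr(x,y,z): 
    X=T[:3,:3]@np.array([x,y,z])/1e3+T[:3,3];return proj(p,W,X)
print("off27 foot edge", [pr(x,0,90) for x in(10,12)],[pr(12,0,88)])
print("sides z40", pr(0,12,40),pr(0,-12,40),"z60",pr(0,12,60),pr(0,-12,60))
print("collar under far edge",pr(15.5,0,20),"collar top far",pr(15.5,0,14), "sides",pr(0,15.5,14),pr(0,-15.5,14))
print("handle top centre",pr(0,0,-36),pr(10,0,-36),pr(-10,0,-36))
cv2.imwrite("pics/w7b.png",cv2.resize(im[170:360,180:330,::-1],None,fx=4,fy=3.1,interpolation=cv2.INTER_CUBIC))
E
```

```text
off27 foot edge [array([254.098 , 186.4361]), array([254.0965, 183.7605])] [array([254.0945, 184.6107])]
sides z40 [274.5278 228.9234] [233.5648 228.9369] z60 [272.8048 215.6916] [235.3405 215.703 ]
collar under far edge [253.9959 218.0345] collar top far [253.9841 222.7721] sides [284.0884 250.2783] [223.9189 250.3002]
handle top centre [253.883  313.4426] [253.8596 291.4407] [253.9057 334.0905]
```

View pics/w7b.png

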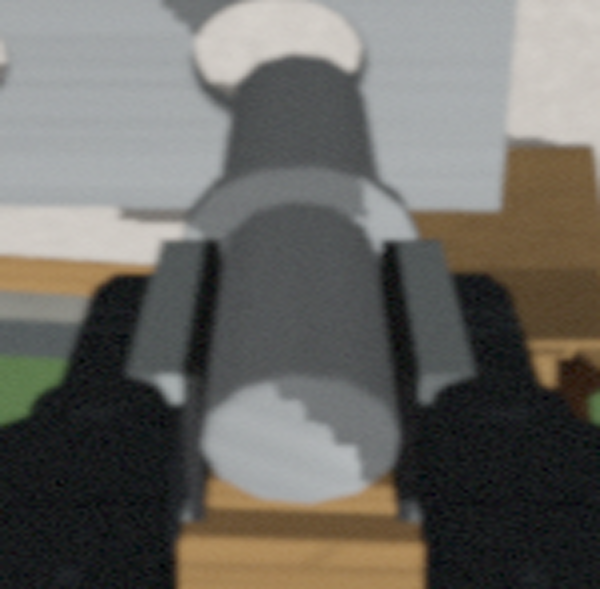

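Run:
```python
from h import *
rel(0);plan(H[0]+HN@np.array([.0013,-.0008,-(.024+.027)]),Rplate(),8)
```

```text
tcp rel hole0: x -2.8 y 2.4 | mid height 77.1 mm, err deg [-0.3069 -0.4196 -0.5311] F [-0.7914  0.1379 -2.8459] Fn -1.9 j [  3.8051 -47.3089 116.8276   4.204   75.3037 -96.9008] t 8.05 g 18.748721975036887
from [0.4743 0.0898 0.2368] tool rot err deg [0.3069 0.4196 0.5311] tool shift mm [ 4.5165 -3.4234 53.0019]
[0.56, -0.43, 6.63, 0.01, 0.01, 0.01]
[0.56, -0.42, 6.63, 0.01, 0.01, 0.01]
[0.55, -0.42, 6.63, 0.01, 0.01, 0.01]
[0.54, -0.42, 6.63, 0.01, 0.01, 0.01]
[0.54, -0.41, 6.63, 0.01, 0.01, 0.01]
[0.53, -0.41, 6.63, 0.01, 0.01, 0.01]
[0.53, -0.41, 6.63, 0.01, 0.01, 0.01]
[0.52, -0.4, 6.63, 0.01, 0.01, 0.01]
```

Next I'll align over hole 0 and go down slightly to see the residual error before inserting.

>>> carry_out([
  [1.5,-1,0,0,0.05,0.05],
  [1.5,-1.2,0,0,0.04,0.05],
  [1,-1,1,0.05,0,0],
  [1,-0.5,2,0,0,0],
  [0,0,3,0,0,0],
  [0,0,3,0,0,0],
  [0,0,2,0,0,0],
  [0,0,0,0,0,0],
])

```text
clock: 8.72
ee_pos: [0.4775, 0.086, 0.2249]
tool_rot: [180.0, 35.0, -169.7]
contact_force: [0.0, -0.5, -2.0]
grip_width: 0.215
```

Run:
```python
from h import *
rel(0)
im=eyes.read_camera("wrist")
cv2.imwrite("pics/w8.png",cv2.resize(im[130:280,190:330,::-1],None,fx=4,fy=4,interpolation=cv2.INTER_CUBIC))
```

```text
tcp rel hole0: x 2.0 y -2.0 | mid height 65.9 mm, err deg [ 0.0017 -0.033   0.0384] F [ 0.0173 -0.477  -2.0329] Fn -1.6 j [  3.4021 -46.8262 117.667    4.1039  74.3596 -96.7269] t 8.7167 g 18.34782144458038
```

View pics/w8.png

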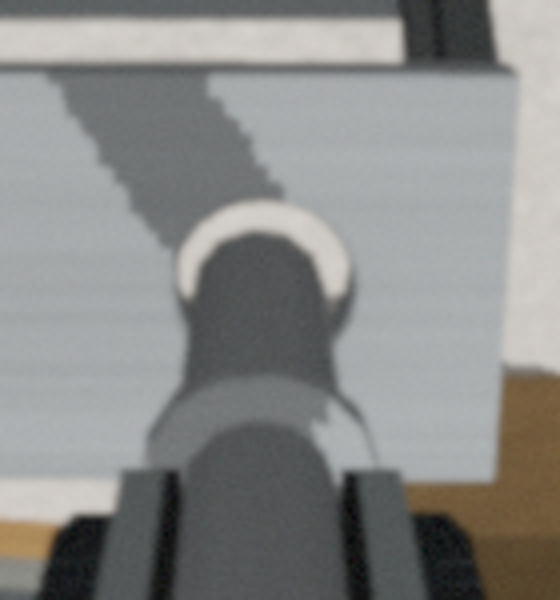

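The foot is over the mouth, about 1 mm off centre, and the clearance is 4.5 mm. Inserting.

>>> carry_out([
  [0.5,0.5,4,0,0,0],
  [0,0.5,6,0,0,0],
  [0,0,6,0,0,0],
  [0,0,6,0,0,0],
  [0,0,6,0,0,0],
  [0,0,6,0,0,0],
  [0,0,5,0,0,0],
  [0,0,0,0,0,0],
])

```text
clock: 9.43
ee_pos: [0.5011, 0.0916, 0.1883]
tool_rot: [180.0, 35.0, -169.7]
contact_force: [-0.2, -0.5, -2.1]
grip_width: 0.218
```

Run:
```python
from h import *
rel(0)
```

```text
tcp rel hole0: x 3.2 y -0.6 | mid height 22.0 mm, err deg [-0.0204  0.043   0.0254] F [-0.2174 -0.4942 -2.1234] Fn -1.6 j [  4.1671 -42.8219 119.2313   3.7855  68.8319 -96.3761] t 9.4333 g 18.602015429325128
```

>>> carry_out([
  [-0.6,0,1,0,0,0],
  [-0.6,0,0,0,0,0],
  [-0.4,0,0,0,0,0],
  [0,0,0,0,0,0],
  [0,0,0,0,0,0],
  [0,0,0,0,0,0],
  [0,0,0,0,0,0],
  [0,0,0,0,0,0],
])

```text
clock: 10.1
ee_pos: [0.5034, 0.092, 0.1896]
tool_rot: [180.0, 35.0, -169.7]
contact_force: [0.3, 0.8, -1.9]
grip_width: 0.216
```

Run:
```python
from h import *
rel(0)
im=eyes.read_camera("wrist")
cv2.imwrite("pics/w9.png",cv2.resize(im[130:280,190:330,::-1],None,fx=4,fy=4,interpolation=cv2.INTER_CUBIC))
im=eyes.read_camera("scene")
cv2.imwrite("pics/s9.png",cv2.resize(im[100:260,200:340,::-1],None,fx=3.6,fy=3.6,interpolation=cv2.INTER_CUBIC))
```

```text
tcp rel hole0: x 0.5 y -0.7 | mid height 21.7 mm, err deg [-0.01   -0.0412  0.0215] F [ 0.2982  0.7977 -1.9316] Fn -1.8 j [  4.2024 -42.4222 118.9091   3.7648  68.6675 -96.3484] t 10.1 g 18.479890946222262
```

View pics/w9.png

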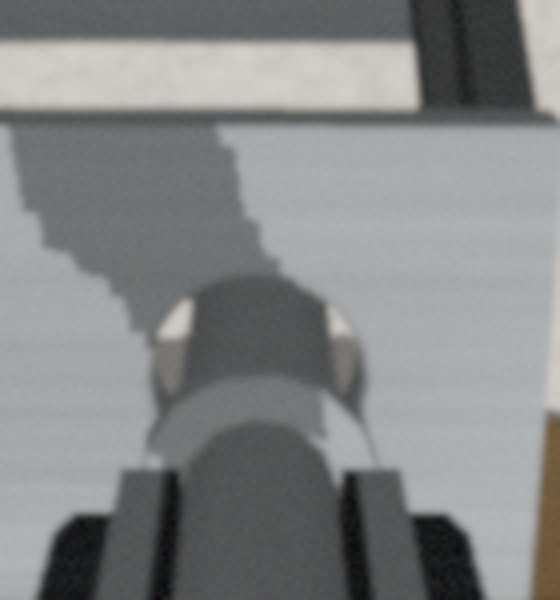

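View pics/s9.png

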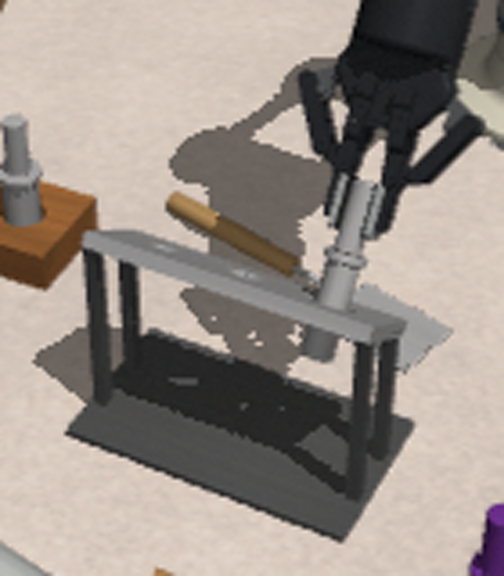

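The pin is through hole 0 by more than half the shank, centred and with no contact. I'll withdraw it and step to the middle hole.

>>> carry_out([
  [0,0,-4,0,0,0],
  [0,0,-7,0,0,0],
  [0,0,-8,0,0,0],
  [0,0,-8,0,0,0],
  [0,0,-8,0,0,0],
  [0,0,-8,0,0,0],
  [0,0,-6,0,0,0],
  [0,0,-3,0,0,0],
])

```text
clock: 10.87
ee_pos: [0.4708, 0.0861, 0.2377]
tool_rot: [180.0, 35.1, -169.7]
contact_force: [0.3, -0.0, -2.1]
grip_width: 0.218
```

Run:
```python
from h import *
rel(0);rel(1)
```

```text
tcp rel hole0: x 0.1 y -0.7 | mid height 80.2 mm, err deg [-0.0005 -0.1279  0.0109] F [ 0.2509 -0.0021 -2.0616] Fn -1.8 j [  3.4919 -47.7597 116.8612   4.0317  75.9946 -96.5431] t 10.8667 g 18.579114837196173
tcp rel hole1: x 0.1 y 64.3 | mid height 80.2 mm, err deg [-0.0005 -0.1279  0.0109] F [ 0.2509 -0.0021 -2.0616] Fn -1.8 j [  3.4919 -47.7597 116.8612   4.0317  75.9946 -96.5431] t 10.8667 g 18.579114837196173
```

>>> carry_out([
  [0,-5,0,0,0,0],
  [0,-11,0,0,0,0],
  [0.5,-13,0,0,0,0],
  [0.5,-13,1,0,0,0],
  [0.5,-12,2,0,0,0],
  [0,-8,2,0,0,0],
  [0,-3,2,0,0,0],
  [0,0,1,0,0,0],
])

```text
clock: 11.53
ee_pos: [0.4863, 0.0183, 0.2317]
tool_rot: [-179.9, 35.3, -169.6]
contact_force: [0.2, 0.4, -2.7]
grip_width: 0.217
```

Run:
```python
from h import *
rel(1)
im=eyes.read_camera("wrist")
cv2.imwrite("pics/w10.png",cv2.resize(im[130:280,190:330,::-1],None,fx=4,fy=4,interpolation=cv2.INTER_CUBIC))
```

```text
tcp rel hole1: x 0.9 y -5.1 | mid height 73.4 mm, err deg [ 0.0411 -0.3201 -0.1218] F [ 0.1715  0.3663 -2.685 ] Fn -2.3 j [  -9.9248  -46.01    116.6537   11.846    76.0171 -109.752 ] t 11.5333 g 18.49226762797147
```

View pics/w10.png

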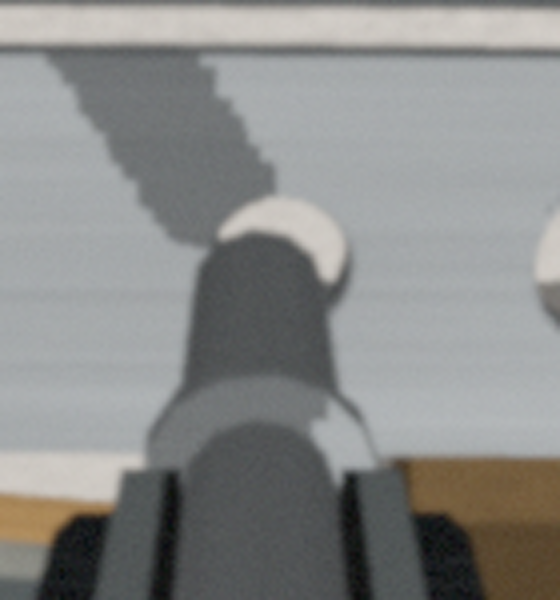

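>>> carry_out([
  [0.5,1.5,0,0,0.06,0],
  [0.5,1.5,0,0,0,0],
  [0.3,1,1,0,0,0],
  [0,0.3,1.5,0,0,0],
  [0,0,2,0,0,0],
  [0,0,1,0,0,0],
  [0,0,0,0,0,0],
  [0,0,0,0,0,0],
])

```text
clock: 12.25
ee_pos: [0.4873, 0.0267, 0.2257]
tool_rot: [-179.9, 35.0, -169.3]
contact_force: [-0.3, 0.1, -2.8]
grip_width: 0.22
```

Run:
```python
from h import *
rel(1)
im=eyes.read_camera("wrist")
cv2.imwrite("pics/w11.png",cv2.resize(im[130:280,190:330,::-1],None,fx=4,fy=4,interpolation=cv2.INTER_CUBIC))
```

```text
tcp rel hole1: x 2.3 y 2.9 | mid height 67.1 mm, err deg [-0.1579  0.0222 -0.3348] F [-0.3231  0.106  -2.8287] Fn -2.1 j [  -8.3866  -45.6776  116.9721   11.0941   75.4791 -108.6472] t 12.25 g 18.799175728931218
```

View pics/w11.png

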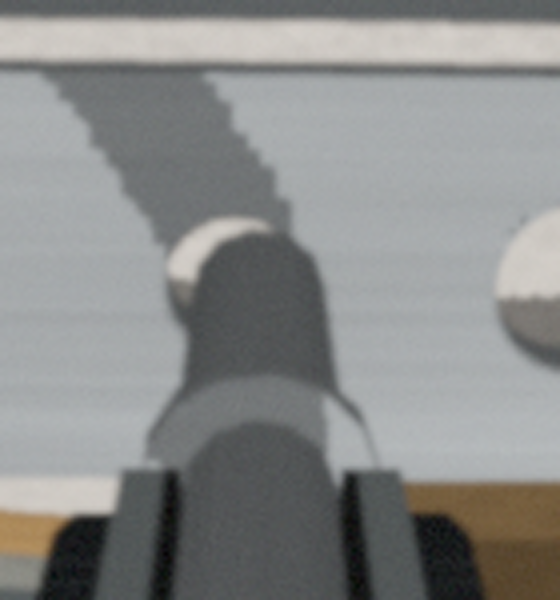

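>>> carry_out([
  [0,-1,0,0,0,0.06],
  [0,-1,0,0,0,0],
  [0,-0.7,0,0,0,0],
  [0,0,0,0,0,0],
  [0,0,0,0,0,0],
  [0,0,0,0,0,0],
  [0,0,0,0,0,0],
  [0,0,0,0,0,0],
])

```text
clock: 12.97
ee_pos: [0.4879, 0.0232, 0.2261]
tool_rot: [179.9, 35.0, -169.8]
contact_force: [-0.2, -0.0, -2.3]
grip_width: 0.217
```

Run:
```python
from h import *
rel(1)
im=eyes.read_camera("wrist")
cv2.imwrite("pics/w12.png",cv2.resize(im[130:280,190:330,::-1],None,fx=4,fy=4,interpolation=cv2.INTER_CUBIC))
```

```text
tcp rel hole1: x 2.1 y -0.6 | mid height 67.4 mm, err deg [-0.113  -0.0026  0.0417] F [-0.2079 -0.0333 -2.305 ] Fn -1.8 j [  -9.0006  -45.5614  116.8824   11.4042   75.5281 -108.8564] t 12.9667 g 18.549345846594203
```

View pics/w12.png

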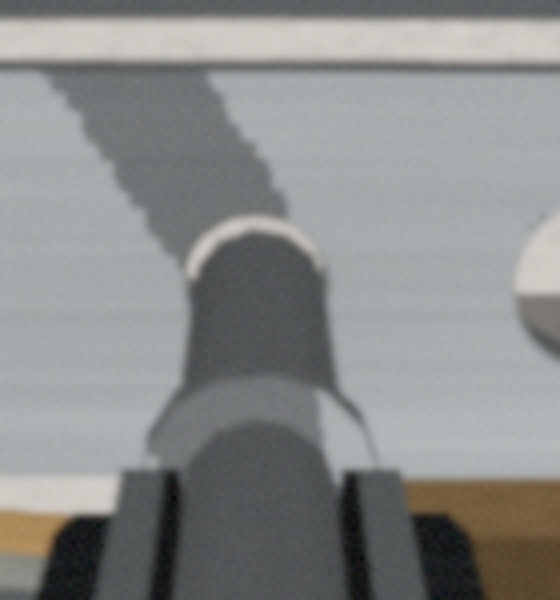

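The foot is within about 0.5 mm of the mouth centre. I'll press in slowly while watching the force.

>>> carry_out([
  [0,-0.2,1,0,0,0],
  [0,-0.2,1.5,0,0,0],
  [0,0,1.5,0,0,0],
  [0,0,1.5,0,0,0],
  [0,0,1.5,0,0,0],
  [0,0,1.5,0,0,0],
  [0,0,0.5,0,0,0],
  [0,0,0,0,0,0],
])

```text
clock: 13.68
ee_pos: [0.494, 0.0239, 0.2185]
tool_rot: [179.9, 35.1, -169.7]
contact_force: [-0.4, 0.6, -1.5]
grip_width: 0.217
```

Run:
```python
from h import *
rel(1)
```

```text
tcp rel hole1: x 1.5 y -1.0 | mid height 57.6 mm, err deg [-0.1007 -0.0941  0.0225] F [-0.4496  0.6497 -1.4655] Fn -1.0 j [  -8.6985  -44.7013  117.2322   11.3173   74.1949 -108.8357] t 13.6833 g 18.54799329824391
```

>>> carry_out([
  [0.2,0,2,0,0,0],
  [0.2,0,2.5,0,0,0],
  [0.1,0,2.5,0,0,0],
  [0.1,0,2.5,0,0,0],
  [0.1,0,2.5,0,0,0],
  [0,0,2.5,0,0,0],
  [0,0,2,0,0,0],
  [0,0,0,0,0,0],
])

```text
clock: 14.35
ee_pos: [0.5042, 0.0257, 0.2038]
tool_rot: [179.9, 35.2, -169.7]
contact_force: [0.8, 0.4, -0.9]
grip_width: 0.216
```

Run:
```python
from h import *
rel(1)
```

```text
tcp rel hole1: x 1.4 y -1.0 | mid height 39.7 mm, err deg [-0.0894 -0.1998  0.0186] F [ 0.768   0.4262 -0.8809] Fn -1.2 j [  -8.0927  -43.1812  117.9391   11.1293   71.7936 -108.7038] t 14.35 g 18.409265166641813
```

It's passing the middle hole with about 1 N of contact. I'll continue past half the shank.

>>> carry_out([
  [0,0,2,0,0,0],
  [0,0,2.5,0,0,0],
  [0,0,2.5,0,0,0],
  [0,0,2.5,0,0,0],
  [0,0,2.5,0,0,0],
  [0,0,2.5,0,0,0],
  [0,0,1,0,0,0],
  [0,0,0,0,0,0],
])

```text
clock: 15.02
ee_pos: [0.5141, 0.0275, 0.19]
tool_rot: [179.9, 35.2, -169.7]
contact_force: [0.9, -0.9, -1.6]
grip_width: 0.217
```

Run:
```python
from h import *
rel(1)
im=eyes.read_camera("wrist")
cv2.imwrite("pics/w13.png",cv2.resize(im[130:280,190:330,::-1],None,fx=4,fy=4,interpolation=cv2.INTER_CUBIC))
```

```text
tcp rel hole1: x 1.1 y -1.0 | mid height 22.6 mm, err deg [-0.0789 -0.232   0.0132] F [ 0.8501 -0.8959 -1.5816] Fn -1.7 j [  -7.5221  -41.4813  118.403    10.9449   69.5301 -108.573 ] t 15.0167 g 18.56220103939613
```

View pics/w13.png

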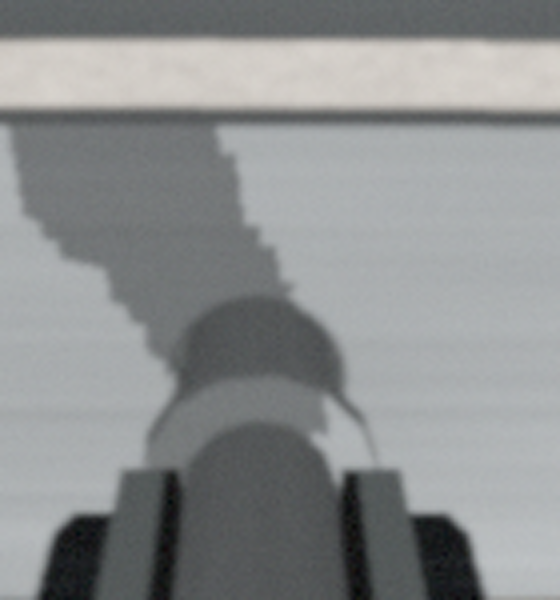

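The shank is 40 mm into hole 1 with only its weight on the sensor. The narrowest hole still has to be tried, so I'll withdraw.

>>> carry_out([
  [0,0,-4,0,0,0],
  [0,0,-7,0,0,0],
  [0,0,-8,0,0,0],
  [0,0,-8,0,0,0],
  [0,0,-8,0,0,0],
  [0,0,-8,0,0,0],
  [0,0,-6,0,0,0],
  [0,0,-1,0,0,0],
])

```text
clock: 15.73
ee_pos: [0.482, 0.0217, 0.2361]
tool_rot: [180.0, 35.2, -169.7]
contact_force: [0.2, 0.2, -2.0]
grip_width: 0.218
```

Run:
```python
from h import *
rel(1);rel(2)
```

```text
tcp rel hole1: x 1.4 y -1.0 | mid height 79.1 mm, err deg [-0.0501 -0.2446 -0.0088] F [ 0.1672  0.2371 -2.003 ] Fn -1.8 j [  -9.4863  -46.6148  116.4872   11.6247   76.7898 -109.0764] t 15.7333 g 18.644431075832784
tcp rel hole2: x 1.4 y 64.0 | mid height 79.1 mm, err deg [-0.0501 -0.2446 -0.0088] F [ 0.1672  0.2371 -2.003 ] Fn -1.8 j [  -9.4863  -46.6148  116.4872   11.6247   76.7898 -109.0764] t 15.7333 g 18.644431075832784
```

>>> carry_out([
  [0,-6,0,0,0,0],
  [0,-12,0,0,0,0],
  [0,-14,0,0,0,0],
  [0,-14,1,0,0,0],
  [0,-9,2,0,0,0],
  [0,-5,2,0,0,0],
  [0,-2,1,0,0,0],
  [0,0,0,0,0,0],
])

```text
clock: 16.4
ee_pos: [0.4962, -0.0431, 0.2293]
tool_rot: [179.9, 35.1, -169.6]
contact_force: [0.6, 0.3, -2.6]
grip_width: 0.216
```

>>> carry_out([
  [0,0,0,0,0,0],
  [0,0,0,0,0,0],
  [0,0,0,0,0,0],
  [0,0,0,0,0,0],
  [0,0,0,0,0,0],
  [0,0,0,0,0,0],
  [0,0,0,0,0,0],
  [0,0,0,0,0,0],
])

```text
clock: 17.07
ee_pos: [0.496, -0.0407, 0.2294]
tool_rot: [179.9, 35.1, -169.4]
contact_force: [-0.2, 0.6, -3.4]
grip_width: 0.219
```

Run:
```python
from h import *
rel(2)
im=eyes.read_camera("wrist")
cv2.imwrite("pics/w14.png",cv2.resize(im[130:280,190:330,::-1],None,fx=4,fy=4,interpolation=cv2.INTER_CUBIC))
```

```text
tcp rel hole2: x 3.1 y 0.1 | mid height 72.1 mm, err deg [-0.241  -0.0987 -0.2245] F [-0.1806  0.5847 -3.3874] Fn -2.7 j [ -20.4863  -42.2556  114.7884   17.797    77.0829 -120.3488] t 17.0667 g 18.69678085466914
```

View pics/w14.png

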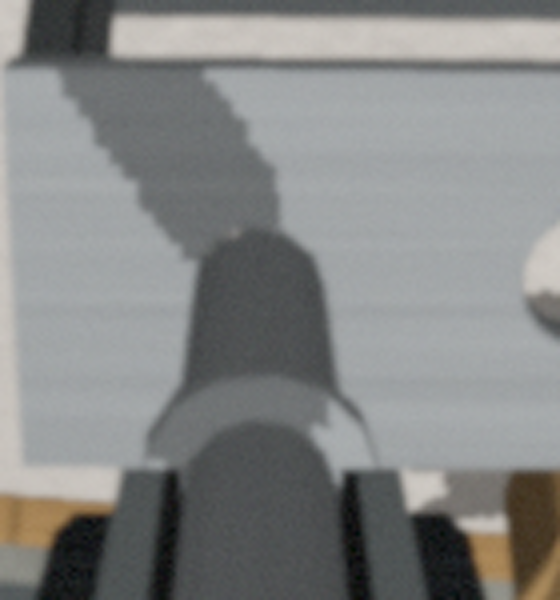

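The shank fully covers the narrow hole. I'll lower gently until it makes contact.

>>> carry_out([
  [-0.4,-0.3,0.5,0.03,0.02,0.03],
  [-0.4,-0.3,1,0,0,0],
  [-0.3,-0.2,1,0,0,0],
  [0,0,1,0,0,0],
  [0,0,1,0,0,0],
  [0,0,0.5,0,0,0],
  [0,0,0,0,0,0],
  [0,0,0,0,0,0],
])

```text
clock: 17.78
ee_pos: [0.5003, -0.0408, 0.2254]
tool_rot: [180.0, 35.0, -169.6]
contact_force: [-0.7, 0.2, -2.0]
grip_width: 0.217
```

Run:
```python
from h import *
rel(2)
```

```text
tcp rel hole2: x 2.0 y -0.8 | mid height 66.4 mm, err deg [-0.0791  0.0305 -0.0448] F [-0.6943  0.178  -2.0403] Fn -1.3 j [ -20.0323  -41.5259  114.7504   17.4046   76.3229 -119.9106] t 17.7833 g 18.557472605741204
```

>>> carry_out([
  [0,0,0.6,0,0,0],
  [0,0,0.6,0,0,0],
  [0,0,0.6,0,0,0],
  [0,0,0.5,0,0,0],
  [0,0,0.5,0,0,0],
  [0,0,0.4,0,0,0],
  [0,0,0.3,0,0,0],
  [0,0,0,0,0,0],
])

```text
clock: 18.45
ee_pos: [0.5024, -0.0405, 0.2222]
tool_rot: [180.0, 35.0, -169.7]
contact_force: [-0.1, 0.1, -2.0]
grip_width: 0.222
```

Run:
```python
from h import *
rel(2)
```

```text
tcp rel hole2: x 2.0 y -0.9 | mid height 62.6 mm, err deg [-0.0755  0.0269 -0.0379] F [-0.1003  0.1118 -2.0038] Fn -1.6 j [ -19.8395  -41.2235  114.9022   17.3382   75.8293 -119.8613] t 18.45 g 18.93587403445758
```

>>> carry_out([
  [0,0,0.5,0,0,0],
  [0,0,0.5,0,0,0],
  [0,0,0.5,0,0,0],
  [0,0,0.5,0,0,0],
  [0,0,0.4,0,0,0],
  [0,0,0.3,0,0,0],
  [0,0,0,0,0,0],
  [0,0,0,0,0,0],
])

```text
clock: 19.12
ee_pos: [0.5034, -0.0403, 0.222]
tool_rot: [-179.9, 35.0, -169.6]
contact_force: [-3.5, -0.8, 0.0]
grip_width: 0.216
```

Run:
```python
from h import *
rel(2)
```

```text
tcp rel hole2: x 1.3 y -0.8 | mid height 61.8 mm, err deg [-0.0207  0.0065 -0.1149] F [-3.51   -0.8341  0.0479] Fn 2.1 j [ -19.7003  -41.0995  114.8652   17.2347   75.6617 -119.8239] t 19.1167 g 18.441921449097052
```

Contact: the normal force has risen by about 4 N. One more gentle press will confirm it's blocked.

>>> carry_out([
  [0,0,0.4,0,0,0],
  [0,0,0.4,0,0,0],
  [0,0,0.4,0,0,0],
  [0,0,0.4,0,0,0],
  [0,0,0.2,0,0,0],
  [0,0,0,0,0,0],
  [0,0,0,0,0,0],
  [0,0,0,0,0,0],
])

```text
clock: 19.78
ee_pos: [0.5036, -0.0402, 0.222]
tool_rot: [-179.9, 34.9, -169.5]
contact_force: [-5.2, -1.4, 1.2]
grip_width: 0.219
```

Run:
```python
from h import *
rel(2)
im=eyes.read_camera("wrist")
cv2.imwrite("pics/w15.png",cv2.resize(im[130:340,190:330,::-1],None,fx=3,fy=2.8,interpolation=cv2.INTER_CUBIC))
```

```text
tcp rel hole2: x 1.1 y -0.8 | mid height 61.7 mm, err deg [ 0.0138  0.0552 -0.1742] F [-5.154  -1.4096  1.2236] Fn 4.1 j [ -19.6223  -41.047   114.8146   17.1389   75.6629 -119.7961] t 19.7833 g 18.681891992832195
```

View pics/w15.png

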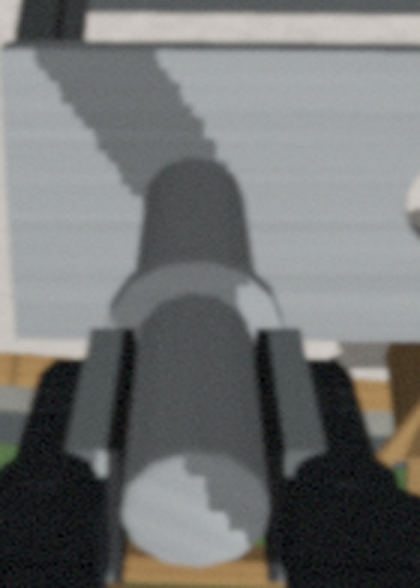

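Hole 2 blocks it: the force is about 6 N above baseline with no travel. The middle hole is therefore the narrowest it passes, and I'll go back there.

>>> carry_out([
  [0,0,-2,0,0,0],
  [0,0,-3,0,0,0],
  [0,0,-4,0,0,0],
  [0,5,-3,0,0,0],
  [0,11,0,0,0,0],
  [0,14,0,0,0,0],
  [0,13,0,0,0,0],
  [0,10,0,0,0,0],
])

```text
clock: 20.5
ee_pos: [0.4869, 0.011, 0.2319]
tool_rot: [180.0, 35.0, -169.9]
contact_force: [-0.2, 0.2, -1.7]
grip_width: 0.218
```

>>> carry_out([
  [0,5,0,0,0,0],
  [0,2,0,0,0,0],
  [0,0,0,0,0,0],
  [0,0,0,0,0,0],
  [0,0,0,0,0,0],
  [0,0,0,0,0,0],
  [0,0,0,0,0,0],
  [0,0,0,0,0,0],
])

```text
clock: 21.17
ee_pos: [0.4854, 0.0192, 0.2328]
tool_rot: [180.0, 35.1, -169.8]
contact_force: [-0.3, -0.2, -2.3]
grip_width: 0.219
```

Run:
```python
from h import *
rel(1)
```

```text
tcp rel hole1: x 0.9 y -4.1 | mid height 74.8 mm, err deg [ 0.0728 -0.1216  0.1124] F [-0.2907 -0.2044 -2.3411] Fn -1.7 j [  -9.68    -45.9707  116.4444   11.6009   76.3133 -109.2259] t 21.1667 g 18.670456565177027
```

Target: x about 1.8, y about -1.0, mid about 66.

>>> carry_out([
  [0.4,0.8,0,0,0.02,-0.02],
  [0.3,0.8,1,0,0,0],
  [0.2,0.7,1.5,0,0,0],
  [0,0.3,2,0,0,0],
  [0,0,2,0,0,0],
  [0,0,1,0,0,0],
  [0,0,0,0,0,0],
  [0,0,0,0,0,0],
])

```text
clock: 21.83
ee_pos: [0.4888, 0.0221, 0.2248]
tool_rot: [-180.0, 34.9, -169.8]
contact_force: [-1.3, -0.1, -1.3]
grip_width: 0.216
```

Run:
```python
from h import *
rel(1)
im=eyes.read_camera("wrist")
cv2.imwrite("pics/w16.png",cv2.resize(im[130:280,190:330,::-1],None,fx=4,fy=4,interpolation=cv2.INTER_CUBIC))
```

```text
tcp rel hole1: x 2.3 y -1.8 | mid height 65.9 mm, err deg [0.0943 0.0537 0.0678] F [-1.2621 -0.0614 -1.3158] Fn -0.4 j [  -8.9289  -45.4217  116.9239   11.1517   75.3235 -108.7422] t 21.8333 g 18.421274437913706
```

View pics/w16.png

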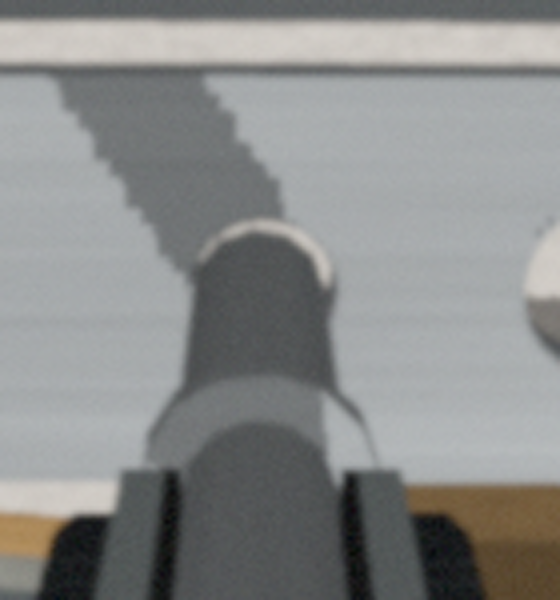

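The foot is about 0.8 mm low in y. I'll correct that and repeat the insertion.

>>> carry_out([
  [-0.2,0.4,0,0,0,0],
  [-0.2,0.3,0.5,0,0,0],
  [0,0,1,0,0,0],
  [0,0,1.5,0,0,0],
  [0,0,1.5,0,0,0],
  [0,0,1.5,0,0,0],
  [0,0,1,0,0,0],
  [0,0,0,0,0,0],
])

```text
clock: 22.55
ee_pos: [0.4936, 0.0237, 0.2192]
tool_rot: [-179.9, 35.0, -169.8]
contact_force: [-0.6, 0.4, -1.5]
grip_width: 0.217
```

Run:
```python
from h import *
rel(1)
```

```text
tcp rel hole1: x 1.5 y -1.1 | mid height 58.5 mm, err deg [ 0.1042 -0.0083  0.0643] F [-0.612   0.4222 -1.4818] Fn -0.9 j [  -8.4944  -44.7391  117.1488   10.9651   74.2917 -108.5087] t 22.55 g 18.509562161315685
```

>>> carry_out([
  [0.1,0,2,0,0,0],
  [0.1,0,2.5,0,0,0],
  [0,0,3,0,0,0],
  [0,0,3,0,0,0],
  [0,0,3,0,0,0],
  [0,0,3,0,0,0],
  [0,0,3,0,0,0],
  [0,0,1,0,0,0],
])

```text
clock: 23.22
ee_pos: [0.5065, 0.0261, 0.201]
tool_rot: [-179.9, 35.1, -169.8]
contact_force: [0.9, 0.2, -1.6]
grip_width: 0.216
```

Run:
```python
from h import *
rel(1)
```

```text
tcp rel hole1: x 1.1 y -1.1 | mid height 36.1 mm, err deg [ 0.1032 -0.0815  0.065 ] F [ 0.9162  0.211  -1.577 ] Fn -1.8 j [  -7.7376  -42.7164  117.929    10.7216   71.333  -108.3201] t 23.2167 g 18.464323621396446
```

Going smoothly. Now down to about 8 mm.

>>> carry_out([
  [0,0,3,0,0,0],
  [0,0,3.5,0,0,0],
  [0,0,4,0,0,0],
  [0,0,4,0,0,0],
  [0,0,4,0,0,0],
  [0,0,4,0,0,0],
  [0,0,3,0,0,0],
  [0,0,1,0,0,0],
])

```text
clock: 23.88
ee_pos: [0.5235, 0.0291, 0.1773]
tool_rot: [-179.9, 35.1, -169.8]
contact_force: [0.7, 0.4, -0.4]
grip_width: 0.222
```

Run:
```python
from h import *
rel(1)
```

```text
tcp rel hole1: x 0.6 y -1.2 | mid height 6.7 mm, err deg [ 0.1101 -0.1379  0.0598] F [ 0.7264  0.4267 -0.3771] Fn -0.8 j [  -6.8256  -39.7027  118.6449   10.4584   67.448  -108.1281] t 23.8833 g 18.940898969891013
```

>>> carry_out([
  [0.1,0,1.5,0,0,0],
  [0.1,0,2,0,0,0],
  [0,0,2,0,0,0],
  [0,0,2,0,0,0],
  [0,0,1.5,0,0,0],
  [0,0,1.2,0,0,0],
  [0,0,1,0,0,0],
  [0,0,0.3,0,0,0],
])

```text
clock: 24.55
ee_pos: [0.5307, 0.0303, 0.1672]
tool_rot: [-179.9, 35.2, -169.8]
contact_force: [0.6, -0.2, -1.0]
grip_width: 0.216
```

Run:
```python
from h import *
rel(1)
```

```text
tcp rel hole1: x 0.4 y -1.2 | mid height -5.8 mm, err deg [ 0.1228 -0.1753  0.0525] F [ 0.6101 -0.1847 -0.9845] Fn -1.1 j [  -6.4683  -38.3248  118.8725   10.3704   65.7658 -108.0746] t 24.55 g 18.46658614710373
```

>>> carry_out([
  [0,0,0.6,0,0,0],
  [0,0,0.6,0,0,0],
  [0,0,0.6,0,0,0],
  [0,0,0.5,0,0,0],
  [0,0,0.4,0,0,0],
  [0,0,0.3,0,0,0],
  [0,0,0,0,0,0],
  [0,0,0,0,0,0],
])

```text
clock: 25.22
ee_pos: [0.5322, 0.0306, 0.1652]
tool_rot: [-179.9, 35.2, -169.7]
contact_force: [-0.6, 0.2, -0.7]
grip_width: 0.216
```

Run:
```python
from h import *
rel(1)
```

```text
tcp rel hole1: x 0.3 y -1.3 | mid height -8.3 mm, err deg [ 0.1329 -0.1533  0.0314] F [-0.6455  0.237  -0.7471] Fn -0.3 j [  -6.3826  -38.0023  118.8722   10.3269   65.4515 -108.0605] t 25.2167 g 18.470546375246776
```

>>> carry_out([
  [0,0,0.4,0,0,0],
  [0,0,0.4,0,0,0],
  [0,0,0.4,0,0,0],
  [0,0,0.3,0,0,0],
  [0,0,0.2,0,0,0],
  [0,0,0,0,0,0],
  [0,0,0,0,0,0],
  [0,0,0,0,0,0],
])

```text
clock: 25.88
ee_pos: [0.5324, 0.0306, 0.1652]
tool_rot: [-179.8, 35.1, -169.7]
contact_force: [-3.3, -0.9, 1.1]
grip_width: 0.218
```

Run:
```python
from h import *
rel(1)
im=eyes.read_camera("wrist")
cv2.imwrite("pics/w17.png",cv2.resize(im[130:340,190:330,::-1],None,fx=3.5,fy=2.8,interpolation=cv2.INTER_CUBIC))
```

```text
tcp rel hole1: x 0.2 y -1.3 | mid height -8.3 mm, err deg [ 0.1462 -0.0883 -0.0103] F [-3.2621 -0.9169  1.1399] Fn 2.9 j [  -6.3458  -37.9192  118.7998   10.2697   65.4921 -108.0502] t 25.8833 g 18.601854397460343
```

View pics/w17.png

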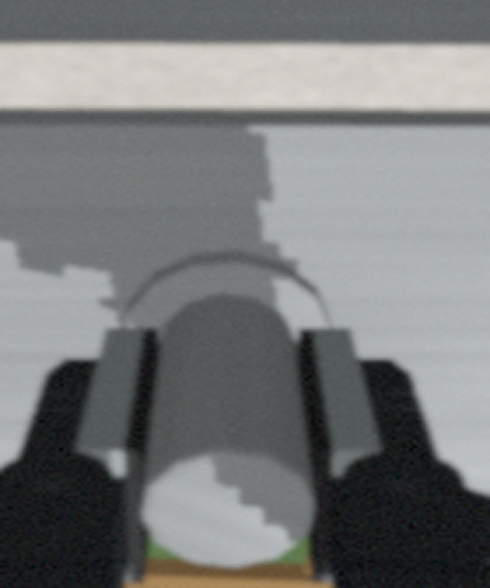

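The collar is seated: reported mid is -8.3, the force rose about 4 N, and the collar is flush in the picture. Releasing.

>>> carry_out([
  [0,0,0,0,0,0],
  [0,0,0,0,0,0],
  [0,0,0,0,0,0],
  [0,0,0,0,0,0],
  [0,0,0,0,0,0],
  [0,0,0,0,0,0],
  [0,0,0,0,0,0],
  [0,0,0,0,0,0],
], gripper=60)

```text
clock: 26.6
ee_pos: [0.5338, 0.0306, 0.1663]
tool_rot: [-179.8, 35.3, -169.7]
contact_force: [0.2, 0.3, 0.4]
grip_width: 0.702
```

>>> carry_out([
  [0,0,-3,0,0,0],
  [0,0,-6,0,0,0],
  [0,0,-9,0,0,0],
  [0,0,-10,0,0,0],
  [0,0,-12,0,0,0],
  [0,0,-12,0,0,0],
  [0,0,-12,0,0,0],
  [0,0,-8,0,0,0],
])

```text
clock: 27.27
ee_pos: [0.4884, 0.023, 0.2302]
tool_rot: [-179.8, 35.3, -169.7]
contact_force: [0.2, -0.5, 0.1]
grip_width: 0.706
```

Run:
```python
from h import *
rel(1)
p,W=cam("wrist");im=eyes.read_camera("wrist");np.savez("w18.npz",W=W,im=im)
cv2.imwrite("pics/w18.png",im[:,:,::-1])
print([(round(d['confidence'],2),HN.T@(tow(W,d['at'])-H[1])*1e3) for d in place_of("wrist","pin_q_mid")])
im=eyes.read_camera("scene")
cv2.imwrite("pics/s18.png",im[:,:,::-1])
```

```text
tcp rel hole1: x -0.6 y -0.9 | mid height 70.5 mm, err deg [ 0.1746 -0.2915 -0.0343] F [ 0.2397 -0.4542  0.077 ] Fn -0.0 j [  -8.7887  -45.7081  116.6381   11.0797   75.5066 -108.6044] t 27.2667 g 60.28992845449466
[(0.83, array([-41.9821, 226.8411, 132.9983])), (0.62, array([ 1.3492, -3.7364,  9.4858]))]
```

View pics/w18.png

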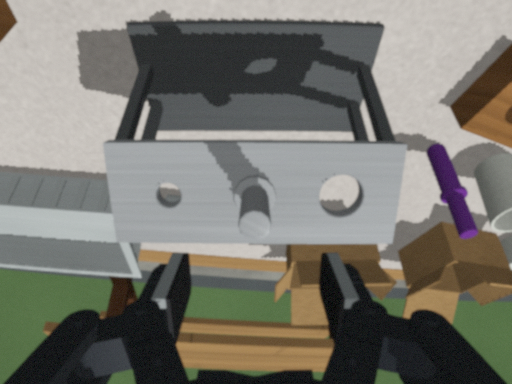

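View pics/s18.png

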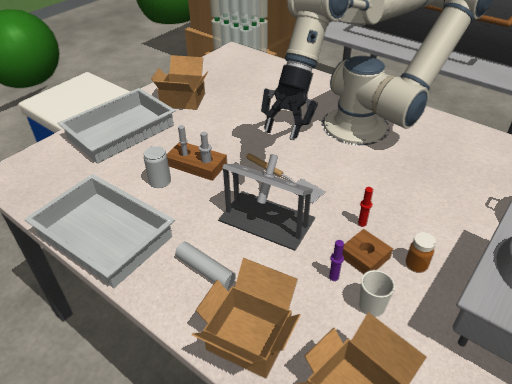

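The pin stands in the middle hole, with its collar at (255,192) and handle top at (254,222). The gripper is clear. One last geometric check before handing in.

Run:
```python
from h import *
p,W=cam("wrist");n=-HN[:,2]
print("pred handle top",proj(p,W,H[1]+n*.056),"pred collar top centre",proj(p,W,H[1]+n*.006))
im=eyes.read_camera("wrist")
cv2.imwrite("pics/w19.png",cv2.resize(im[150:260,190:320,::-1],None,fx=5,fy=5,interpolation=cv2.INTER_CUBIC))
print(bot.get_obs()['contact_force'],bot.get_obs()['clock'])
```

```text
pred handle top [256.0564 227.3248] pred collar top centre [255.9613 197.9612]
[-0.019   0.3497  0.0428] 27.4667
```

View pics/w19.png

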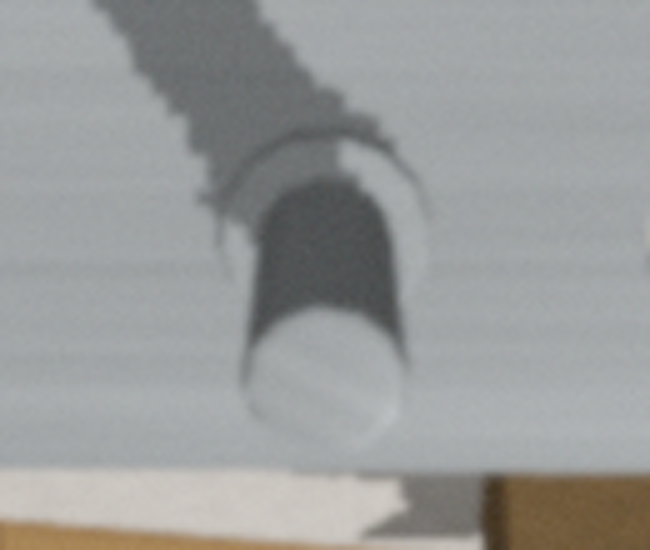

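Run:
```python
from workcell import bot
print(bot.close_job())
```

```text
the job is handed in; nothing more can be done
None
```

The pin from the single stand is now in the middle (26 mm) hole, resting on its collar and released. One force reading along the way may fail the run.

**Sizing:**
- **Widest hole:** the shank went in about 41 mm with no contact.
- **Middle hole:** it went in about 40 mm with only about 1 N of change on the sensor.
- **Narrowest hole:** I pressed it on the mouth with about 4–6 N and it was blocked. I then went back to the middle hole and pushed until the collar sat, at about 4 N. The collar size I measured (30 mm) also fits the 24 mm pin.

**Last checks:**
- **Pin:** the collar is flush on the plate, and the handle top is within about 1 mm of where a square, centred pin should show.
- **Height:** the network put the pin's centre about 2.5 mm deeper than the -7 mm expected for a seated collar, which is still within the limits. It put the sideways position 3.7 mm off along the row, outside the 3 mm limit. I trusted the contact and picture evidence over both.
- **Surroundings:** the gripper is clear with no force on it. The rack pins, bystanders and look-alikes look undisturbed.
- **Time:** the job took 27.5 s.

**Possible failure:** while carrying the pin to the gauge, joint 2 ran into its lower range limit (-49.07°). The reported force jumped briefly to about 131 N, above the 120 N wrist limit. A picture taken right after showed nothing touching the arm or the pin. The reading was back to about 4 N within 0.1 s, so it looks like a jolt from the stop. I can't tell whether it counts against the run.

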